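# Clear the pens from the setting-rod case, load its rods and shut it

## Task

Slide the cover of the grey case fully open. Take out any marker pen left in the case and lay it in a groove of the green pen rest, and move every round setting rod from the blue cradle into a groove of the case. When all the rods are in and the pens are out, slide the cover fully shut; leave the other things on the desk where they are.

Things in the scene. Friction and masses are not known exactly. Their poses are not given: they have to be found in the camera images.
- cradle: Fixed blue tray holding the rods, 180 x 286 mm, walls 34 mm high, base 6 mm thick; origin under its centre. Cream combs at x = -45 and +45 mm (8 mm thick, about 29 mm high between grooves, rising to the side walls; only base between the combs) form five V grooves along its x, at y = -92, -46, 0, 46, 92 mm. A rod in a groove has its centre 30 mm above the origin; it may lie up to 20 mm off along x. Inner side walls at y = +-138 mm
- case: Fixed dark grey case, 325 x 322 mm, side rails 60 mm high. Origin: on its underside below the middle of the rod compartment, which is 150 (x) by 300 mm (y) inside, walls 50 mm high, base 6 mm, with the same combs and five V grooves as the cradle (along x, at y = -92, -46, 0, 46, 92 mm; rod centre 30 mm above the origin). Behind it, x = 80 to 245 mm, a 50 mm high deck where the open cover parks
- cover (a joint): Grey sliding cover of the case (158 x 308 mm, 6 mm thick, top 57 mm above the desk). 0 = fully shut, 0.155 m = fully open; grows as it moves along the case's +x. Starts shut or up to 50 mm open; stays where it is left, about 2 N of friction
- cover_grip (a point): Point on the orange grip ridge in the middle of the cover, 11 mm below the ridge's top. Ridge: 16 mm thick along the case's x, 70 mm long along y, rising 32 mm from the cover (57 to 89 mm above the desk). Axes as the case. When shut it is directly above the case's origin
- rod1_mid (a point): Centre of a round anodised aluminium setting rod with blue end bands, 20 mm in diameter, 130 mm long, about 0.11 kg; x is along its axis. Rolls easily. Three to five of the rods are there; an absent one reads None from the start
- rod2_mid (a point): Centre of a round anodised aluminium setting rod with blue end bands, 20 mm in diameter, 130 mm long, about 0.11 kg; x is along its axis. Rolls easily. Three to five of the rods are there; an absent one reads None from the start
- rod3_mid (a point): Centre of a round anodised aluminium setting rod with blue end bands, 20 mm in diameter, 130 mm long, about 0.11 kg; x is along its axis. Rolls easily. Three to five of the rods are there; an absent one reads None from the start
- rod4_mid (a point): Centre of a round anodised aluminium setting rod with blue end bands, 20 mm in diameter, 130 mm long, about 0.11 kg; x is along its axis. Rolls easily. Three to five of the rods are there; an absent one reads None from the start
- rod5_mid (a point): Centre of a round anodised aluminium setting rod with blue end bands, 20 mm in diameter, 130 mm long, about 0.11 kg; x is along its axis. Rolls easily. Three to five of the rods are there; an absent one reads None from the start
- pen_rest: Fixed green pen rest behind the cradle, base 130 x 110 mm and 6 mm thick, no walls; origin under its centre. Combs like those of the cradle (at x = -45 and +45 mm, 29 mm high) form two V grooves along its x, at y = -25 and +25 mm; a pen in a groove has its centre 29 mm above the origin
- pen1_mid (a point): Centre of a round white marker pen with a red cap, no clip, 18 mm in diameter, 140 mm long, 0.04 kg; x is along its axis. One or two such pens are there, left in grooves of the case under the cover, centre 29 mm above the desk; an absent one reads None from the start
- pen2_mid (a point): Centre of a round white marker pen with a green cap, no clip, 18 mm in diameter, 140 mm long, 0.04 kg; x is along its axis. One or two such pens are there, left in grooves of the case under the cover, centre 29 mm above the desk; an absent one reads None from the start
- pen3_mid (a point): Centre of a round white marker pen with a orange cap, no clip, 18 mm in diameter, 140 mm long, 0.04 kg; x is along its axis. One or two such pens are there, left in grooves of the case under the cover, centre 29 mm above the desk; an absent one reads None from the start
- calculator: Bystander: grey calculator 150 x 90 x 20 mm, lying on the desk at the side; origin under its centre
- marker1: Bystander: blue-capped marker with a clip, on the desk behind the pen rest, 140 mm long, 18 mm thick, lying; origin under its centre
- marker3: Bystander: blue-capped marker with a clip, on the desk at the side, 140 mm long, 18 mm thick, lying; origin under its centre
- screwdriver: Bystander: yellow-handled screwdriver 180 mm long; origin at its middle on the desk
- mouse: Bystander: black mouse 105 x 60 x 34 mm on a blue pad; origin under its centre
There are look-alikes about, which are no part of the job. What is shaped like the part that bears rod1_mid but black or brown is not meant.

How it is judged:
By the outcome, as a careful person would: the job done as asked, in the order asked, and still so for the second after the job is handed in, with the robot touching nothing.
Of rod1, rod2, rod3, rod4, rod5 only 3 to 5 are there at a start; the rules pass over those that are not, and their reading is None.
Of pen1, pen2, pen3 only 1 to 2 are there at a start; the rules pass over those that are not, and their reading is None.
At some moment in a run one of rod1, rod2, rod3, rod4, rod5 may be knocked a few centimetres aside while the robot is not near it.
It also fails if it takes over 210 s, if anything falls off the work surface, if the arm or the gripper's body presses on something with over 40 N, if the wrist force passes 120 N, or if a joint passes its speed limit or range.

## Robot

A 7-joint arm with a two-finger parallel gripper is mounted at the origin on the work surface. World frame = base frame: x ahead of the robot, y to its left, z up, the work surface at z = 0. Lengths are in m, angles in rad, forces in N, time in s.
With the tool pointing down it reaches from about 0.35 to 0.9 m from the base axis. Payload 7.2 kg.
Tool frame: the origin (TCP) lies at the very end of the fingers, on their centre line; the grasp point (between the pads) lies 19 mm behind it; z points along the fingers, x is the direction in which the jaws open and shut, and the axes are right-handed (so a half turn about z gives the same grasp; the last joint's range is limited). The gripper opens to 85 mm and grips with 20 to 120 N. Pads are 22 mm wide; open, the fingers measure 114 mm over their backs; the gripper's body (76 mm by 85 mm) begins 54 mm behind the grasp point. The pads swing forward as they close: fully open they stand 13 mm farther back than shut.
Start: joints at [-1.276, 0.411, -0.013, 1.596, 0.006, 1.134, -0.082], TCP at [0.222, 0.584, 0.231] pointing down, gripper open.
Joint ranges: [-2.95, 2.95], [-0.29, 1.99], [-1.47, 1.44], [0.14, 2.54], [-1.03, 4.17], [0.13, 1.85], [-2.86, 2.86]. Speed limits (rad/s): [2.39, 2.39, 3.01, 3.01, 3.14, 3.14, 3.14].

## Interface

Orientations are given as [roll, pitch, yaw] about the fixed x, y, z axes, in that order (R = Rz(yaw) Ry(pitch) Rx(roll)).
In Python, from plant import ctrl gives the robot as it stands.
- The arm moves only by the shell command python3 -m inch 'ROWS' [FORCE]. ROWS is a JSON object of lists of equal length, an entry for each row: "xyz": the shift along the world's x, y, z in m, a list of three; "delta_rot": the turn, a rotation vector about the world's x, y, z in degrees, a list of three; "gripper": the closure, from 0 (fully open) to 1 (shut). A call has 1 to 12 rows; each row shifts and turns the pose as measured when the row begins; what a row does not reach is not made up. A row lasts 1/12 s, in which the tool goes at most 41.7 mm and 7.16 degrees, less where a joint would pass 70% of its speed; a pose out of reach is approached as far as the arm can. A call is refused whole if a number of a shift passes 0.0417 or a number of a turn 7.16, either way. A call with a gripper value outside its range is refused whole. The fingers move at their own pace and stop on an object; FORCE is the grip in N (left out, the last holds). Time passes only in rows, so rows that do not move let the fingers close. It gives the time, the measured TCP pose, the force and the opening at its end, in the units of the state.
- ctrl.read_state(): the state, without advancing time (a new reading comes with each control period).
- ctrl.get_image(name): name is "side" or "top" or "wrist"; returns a dict with "img" (400x640x3 uint8, blue, green, red), "depth" (400x640 float32, m along the optical axis (not along the pixel's ray), 0 where there is no reading), "vertical_fov" (degrees; the focal length in pixels is half the picture's height over the tangent of half this angle, whatever the lens; pixels are square), "cx", "cy" (the principal point, pixels), "dist_coeffs" ([k1, k2, p1, p2, k3] as OpenCV has them; the pictures are not rectified), "T" (4x4, takes a point from camera to world coordinates). Camera axes: x right, y down, z forward; pixel columns grow to the right and rows downward; lengths in m; the calibration is good to about 2 mm. A picture is of the moment at which its call begins.
- ctrl.finish_job(): hands the job in, once; it reports no verdict.
Trained networks look in the newest picture that a camera, given by its name, has taken for a name from the list of things; names that differ only in an ending like _2 or _b are one class to them, and where a whole thing is asked for, a point or a joint stands for the part that bears it (a point fixed in the world has none). Each returns a list of dicts, best first, with "score" (0 to 1); they miss things now and then, are a little off and sometimes report something else, mostly with a low value. They report only what shows in the picture. A call takes as long as a camera call. They do not tell look-alikes from the thing itself.
- ctrl.spot_in(label, camera): "extent" ([left, top, width, height] in pixels, round what is visible of it).
- ctrl.silhouettes(label, camera): "pixels" (400x640 bool, what is visible of it) and "extent" ([left, top, width, height] in pixels, round what is visible of it).
The state is a dict: "clock": time; "joints": joint angles; "joint_velocities": joint speeds; "tau": joint torques, N m; "tool_pos": TCP position; "ee_rot": TCP orientation; "force": force on the tool from outside, world axes, zero at the start; "ft_torque": the same for the moment, N m; "opening": opening from 0.0 (shut) to 1.0 (fully open).
Only numpy, scipy, OpenCV 4.12 (cv2) and the standard library are available. Lean on these libraries where they do the work, as an engineer would, in place of code of your own. Each camera call takes 0.05 s, during which the arm holds its last target.

## Working session

There is one attempt and no reset: what is moved stays moved. The work goes in short steps, Python scripts to look and compute and a shell command to move; the robot and the scene stay as the last step left them, time stands still between calls to the robot, and variables do not carry over. Pictures are saved under pics/ and viewed, and the job is handed in when it is done.

```bash
ls; mkdir -p pics
cat > h.py <<'E'
from plant import ctrl
import numpy as np, cv2
def grab(n,save=None):
    d=ctrl.get_image(n)
    if save: cv2.imwrite('pics/'+save,d['img'])
    return d
def K(d):
    f=200/np.tan(np.radians(d['vertical_fov'])/2)
    return np.array([[f,0,d['cx']],[0,f,d['cy']],[0,0,1.]])
def ray(d,uv):
    p=cv2.undistortPoints(np.array(uv,float).reshape(-1,1,2),K(d),np.array(d['dist_coeffs'],float)).reshape(-1,2)
    r=np.c_[p,np.ones(len(p))]@d['T'][:3,:3].T
    return d['T'][:3,3],r
def atz(d,uv,z):
    o,r=ray(d,uv); return o+r*((z-o[2])/r[:,2])[:,None]
def bydepth(d,uv):
    o,r=ray(d,uv); uv=np.array(uv).reshape(-1,2).round().astype(int)
    return o+r*d['depth'][uv[:,1],uv[:,0]][:,None]
def proj(d,P):
    Ti=np.linalg.inv(d['T']); P=np.array(P,float).reshape(-1,3)
    return cv2.projectPoints(P,cv2.Rodrigues(Ti[:3,:3])[0],Ti[:3,3],K(d),np.array(d['dist_coeffs'],float))[0].reshape(-1,2)
def tri(l):
    A=np.zeros((3,3));b=np.zeros(3)
    for d,uv in l:
        o,r=ray(d,uv);r=r[0]/np.linalg.norm(r[0]);M=np.eye(3)-np.outer(r,r);A+=M;b+=M@o
    return np.linalg.solve(A,b)
E
python3 - <<'E'
from h import *
for n in ('top','side','wrist'):
    d=grab(n,n+'0.png'); print(n,d['vertical_fov'],d['cx'],d['cy'],d['dist_coeffs'],d['T'].round(3).tolist())
s=ctrl.read_state();print(s['clock'],s['tool_pos'],s['ee_rot'],s['opening'],s['force'])
E
```

```text
pics
top 53.24650290023344 311.7704202020206 197.69973316416934 [-0.08131446  0.          0.          0.          0.        ] [[0.005, -0.996, 0.088, 0.406], [-1.0, -0.005, -0.006, -0.006], [0.006, -0.088, -0.996, 1.293], [0.0, 0.0, 0.0, 1.0]]
side 46.454521293194304 321.1219013048752 205.47307876190897 [-0.09887303  0.          0.          0.          0.        ] [[1.0, 0.004, 0.021, 0.453], [-0.013, -0.657, 0.754, -1.112], [0.017, -0.754, -0.657, 1.045], [0.0, 0.0, 0.0, 1.0]]
wrist 63.44761684328756 321.94151910774735 197.57079808896773 [-0.00205327  0.          0.          0.          0.        ] [[0.355, 0.891, 0.284, 0.149], [0.935, -0.338, -0.109, 0.611], [-0.001, 0.305, -0.953, 0.373], [0.0, 0.0, 0.0, 1.0]]
0.15 [0.22171556 0.58396557 0.23064214] [3.14149958e+00 1.22036682e-03 1.20800317e+00] 0.9989014391392427 [-0.45779207 -0.04923507  0.44515723]
```

View pics/top0.png

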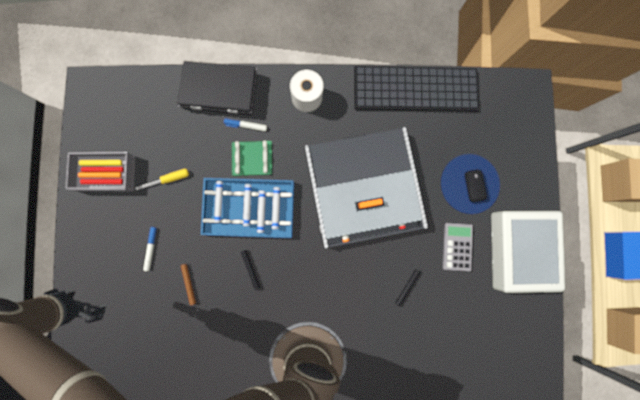

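View pics/side0.png

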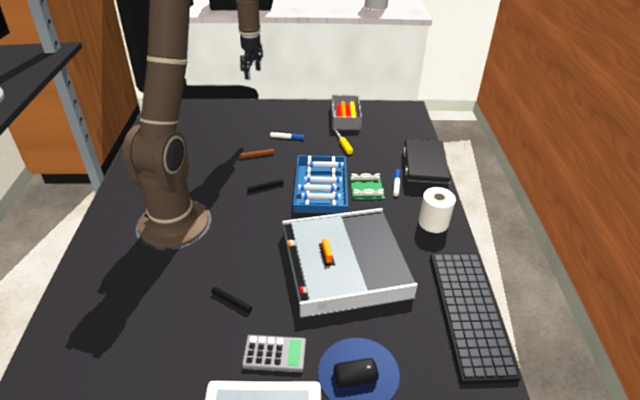

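View pics/wrist0.png

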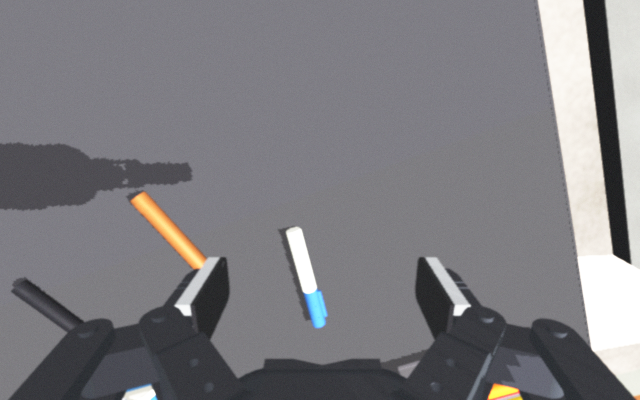

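Top shows: case (367,187) with its cover part-open and the orange grip at (370,204), pen caps peeking out at (346,238) and (402,226), cradle (248,208) with 4 rods, green rest (252,158). Look-alikes: black rods (250,270) and (408,287), brown rod (189,284), and blue-capped markers (245,124) and (150,249); crayons in a box at (100,172).

Run:
```python
from h import *
d=grab('top'); im=d['img']
cv2.imwrite('pics/c1.png',cv2.resize(im[115:255,190:440],None,fx=3.2,fy=3.2,interpolation=cv2.INTER_CUBIC))
print(bydepth(d,[(308,145),(406,130),(324,244),(425,225),(370,204),(366,160),(365,190),(248,230),(252,158)]).round(3))
s=grab('side'); cv2.imwrite('pics/c2.png',cv2.resize(s['img'][140:320,270:420],None,fx=3.3,fy=3.3,interpolation=cv2.INTER_CUBIC))
for l in ['cover_grip','case','cradle','rod1_mid','pen_rest','pen1_mid']:
    for c in ('top','side'):
        print(l,c,[(x['extent'],round(x['score'],2)) for x in ctrl.spot_in(l,c)][:6])
```

```text
[[ 0.682 -0.     0.054]
 [ 0.748 -0.327 -0.001]
 [ 0.371 -0.052  0.035]
 [ 0.431 -0.365  0.063]
 [ 0.494 -0.19   0.085]
 [ 0.637 -0.184  0.048]
 [ 0.54  -0.179  0.055]
 [ 0.414  0.191  0.008]
 [ 0.649  0.183  0.005]]
cover_grip top [([315.6, 167.5, 104.2, 72.0], 0.81), ([145.9, 170.0, 40.7, 14.6], 0.73)]
cover_grip side [([296.2, 218.4, 72.2, 83.7], 0.8), ([302.3, 177.3, 42.3, 5.6], 0.32)]
case top [([304.9, 129.9, 120.3, 119.2], 0.83), ([313.9, 167.4, 106.3, 73.1], 0.62)]
case side [([282.5, 206.9, 134.9, 111.6], 0.76), ([329.5, 359.1, 46.8, 25.4], 0.33)]
cradle top [([198.4, 180.5, 94.5, 56.0], 0.66)]
cradle side [([290.8, 155.4, 60.1, 55.0], 0.94)]
rod1_mid top [([182.7, 262.8, 11.6, 42.4], 0.82), ([396.3, 268.2, 22.9, 37.1], 0.82), ([240.4, 248.9, 20.5, 36.1], 0.69), ([271.7, 185.8, 10.2, 45.4], 0.49)]
rod1_mid side [([302.3, 193.2, 37.0, 5.1], 0.69), ([214.3, 281.5, 38.6, 28.0], 0.65), ([237.6, 148.1, 36.7, 9.3], 0.6), ([247.5, 179.7, 34.2, 14.5], 0.59)]
pen_rest top [([232.3, 137.7, 39.8, 37.0], 0.79), ([272.0, 186.2, 7.4, 43.8], 0.71)]
pen_rest side [([353.4, 171.1, 28.1, 32.2], 0.67)]
pen1_mid top [([317.3, 169.5, 105.5, 70.5], 0.36)]
pen1_mid side [([301.9, 286.9, 5.0, 9.6], 0.62), ([330.8, 358.9, 48.8, 27.0], 0.38)]
```

View pics/c1.png

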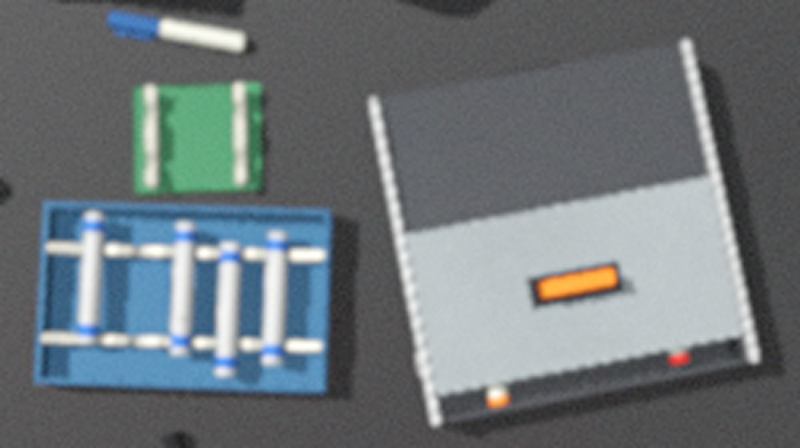

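View pics/c2.png

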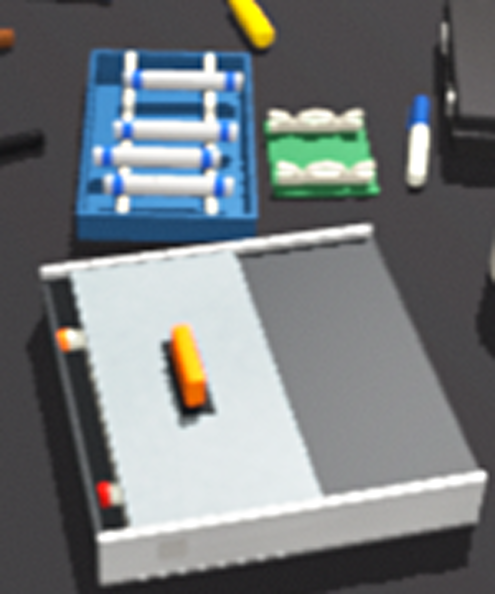

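The crops show: c1 – orange grip at top px (370,204), four rods with blue bands in the cradle, rest's combs spread along world y; c2 – the same, with pen ends orange-capped and red-capped in the case.

Run:
```python
from h import *
d=grab('top'); s=grab('side')
c=lambda u,v:(190+(u+.5)/3.2-.5,115+(v+.5)/3.2-.5)
cs=lambda u,v:(270+(u+.5)/3.3-.5,140+(v+.5)/3.3-.5)
# rail tops (mid of strip)
P=atz(d,[c(375,98),c(435,424),c(687,41),c(755,360)],0.06);print('rails',P.round(4))
Q=atz(s,[cs(46,270),cs(371,231),cs(100,537),cs(483,477)],0.06);print('side',Q.round(4))
for a,b in ((P[0]-P[1]),(P[2]-P[3])),: pass
print([np.degrees(np.arctan2(*(v[[1,0]]))) for v in (P[0]-P[1],P[2]-P[3],Q[1]-Q[0],Q[3]-Q[2])],[np.linalg.norm(v) for v in (P[0]-P[1],P[2]-P[3],P[1]-P[3])])
def hsvm(i,lo,hi):return cv2.inRange(cv2.cvtColor(i,cv2.COLOR_BGR2HSV),lo,hi)
def comps(m,a=6):
    n,_,st,ce=cv2.connectedComponentsWithStats(m); return [(st[i].tolist(),ce[i].round(1).tolist()) for i in range(1,n) if st[i][4]>=a]
print('orange',comps(hsvm(d['img'],(5,150,120),(22,255,255))),comps(hsvm(s['img'],(5,150,120),(22,255,255))))
# rods ends in c1
ends=[[(93,215),(90,335)],[(183,229),(180,347)],[(230,247),(226,370)],[(277,237),(271,359)]]
for e in ends:
    p=atz(d,[c(*x) for x in e],0.040);print('rod',p.mean(0).round(4),np.linalg.norm(p[0]-p[1]).round(4),np.degrees(np.arctan2(*(p[0]-p[1])[[1,0]])).round(2))
p=atz(d,[c(42,202),c(332,209),c(36,385),c(325,391)],0.034);print('cradle',p.round(4).tolist(),p.mean(0))
p=atz(d,[c(134,87),c(262,83),c(137,192),c(263,188)],0.006);print('rest',p.round(4).tolist(),p.mean(0))
# triangulate grip
```

```text
rails [[ 0.6801  0.0032  0.06  ]
 [ 0.3624 -0.0562  0.06  ]
 [ 0.7404 -0.3062  0.06  ]
 [ 0.4246 -0.3674  0.06  ]]
side [[ 3.679e-01 -5.650e-02  6.000e-02]
 [ 6.801e-01  5.000e-04  6.000e-02]
 [ 4.248e-01 -3.653e-01  6.000e-02]
 [ 7.394e-01 -3.054e-01  6.000e-02]]
[np.float64(10.595711966448029), np.float64(10.968357170416434), np.float64(10.34329862936014), np.float64(10.788943160338645)] [np.float64(0.32318414406636015), np.float64(0.32160134181773303), np.float64(0.317366126891721)]
orange [([78, 171, 43, 8, 289], [99.8, 174.0]), ([358, 199, 25, 10, 163], [370.0, 203.3]), ([343, 239, 6, 3, 10], [345.5, 240.3]), ([183, 266, 5, 11, 14], [185.4, 270.6]), ([186, 283, 4, 3, 6], [188.0, 283.5]), ([189, 287, 3, 10, 15], [190.1, 291.9]), ([190, 297, 4, 6, 11], [191.8, 300.0])] [([0, 0, 40, 45, 1296], [18.3, 22.8]), ([52, 0, 20, 42, 410], [61.7, 20.5]), ([66, 0, 14, 41, 156], [72.3, 17.2]), ([82, 0, 19, 68, 162], [91.1, 31.7]), ([91, 0, 11, 49, 244], [97.3, 15.5]), ([477, 0, 163, 400, 40622], [577.5, 147.6]), ([77, 7, 2, 5, 6], [77.8, 8.7]), ([80, 18, 17, 57, 95], [88.0, 45.3]), ([67, 60, 36, 105, 895], [86.7, 106.6]), ([79, 62, 4, 4, 9], [80.4, 63.6]), ([90, 73, 3, 6, 6], [90.8, 75.5]), ([9, 79, 78, 95, 4215], [46.5, 135.8]), ([92, 82, 10, 33, 121], [96.4, 99.2]), ([341, 101, 6, 16, 78], [343.3, 108.9]), ([349, 105, 2, 11, 11], [349.7, 110.0]), ([241, 149, 33, 7, 98], [257.3, 152.1]), ([287, 239, 4, 8, 18], [288.6, 242.6]), ([322, 239, 10, 24, 96], [326.2, 253.4])]
rod [0.5061 0.2824 0.04  ] 0.1189 -0.01
rod [0.4937 0.1929 0.04  ] 0.1165 -0.4
rod [0.4738 0.1467 0.04  ] 0.1211 -1.0
rod [0.4844 0.1015 0.04  ] 0.1203 -2.11
cradle [[0.5792, 0.3355, 0.034], [0.5734, 0.0455, 0.034], [0.3971, 0.3365, 0.034], [0.3933, 0.0508, 0.034]] [0.48574377 0.1920612  0.034     ]
rest [[0.7027, 0.2515, 0.006], [0.7072, 0.1197, 0.006], [0.5937, 0.2457, 0.006], [0.5983, 0.1171, 0.006]] [0.65048559 0.18350282 0.006     ]
```

```bash
python3 -m inch '{"xyz":[[0.015,-0.03,0],[0.015,-0.03,0],[0.015,-0.03,0],[0.015,-0.03,0],[0.015,-0.03,0],[0.015,-0.03,0],[0.015,-0.03,0],[0.015,-0.03,0],[0.015,-0.03,0],[0.015,-0.03,0],[0.015,-0.03,0],[0.015,-0.03,0]],"delta_rot":[[0,0,-2.5],[0,0,-2.5],[0,0,-2.5],[0,0,-2.5],[0,0,-2.5],[0,0,-2.5],[0,0,-2.5],[0,0,-2.5],[0,0,-2.5],[0,0,-2.5],[0,0,-2.5],[0,0,-2.5]],"gripper":[0,0,0,0,0,0,0,0,0,0,0,0]}' 40
```

```text
clock: 1.95
tool_pos: [0.4003, 0.2151, 0.2316]
ee_rot: [-3.136, -0.006, 0.675]
force: [0.2, 0.1, -0.2]
opening: 1.006
```

```bash
python3 -c "
from h import *
grab('wrist','w1.png')"
python3 -m inch '{"xyz":[[0.01,-0.034,0],[0.01,-0.034,0],[0.01,-0.034,0],[0.01,-0.034,0],[0.01,-0.034,0],[0.01,-0.034,0],[0.01,-0.034,0],[0.01,-0.034,0],[0.01,-0.034,0],[0.005,-0.034,0],[0,-0.034,0],[0,-0.03,0]],"delta_rot":[[0,0,-2.4],[0,0,-2.4],[0,0,-2.4],[0,0,-2.4],[0,0,-2.4],[0,0,-2.4],[0,0,-2.4],[0,0,-2.4],[0,0,-2.4],[0,0,-2.4],[0,0,-2.4],[0,0,-2.4]],"gripper":[0.3,0.3,0.3,0.3,0.3,0.3,0.3,0.3,0.3,0.3,0.3,0.3]}'
python3 -c "
from h import *
grab('wrist','w2.png')"
```

```text
clock: 3.0
tool_pos: [0.5019, -0.2065, 0.2357]
ee_rot: [-3.139, -0.018, 0.149]
force: [0.9, 0.1, -0.6]
opening: 0.699
```

View pics/w1.png

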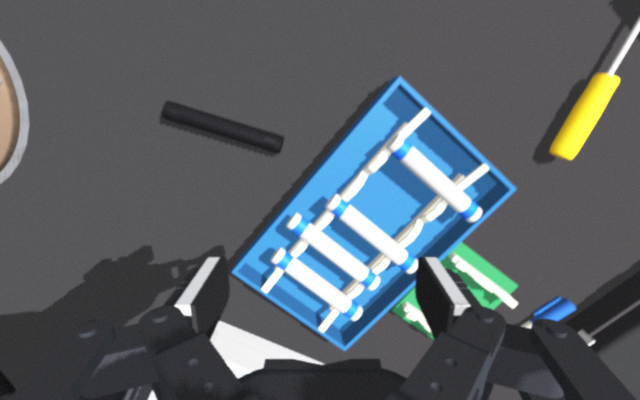

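View pics/w2.png

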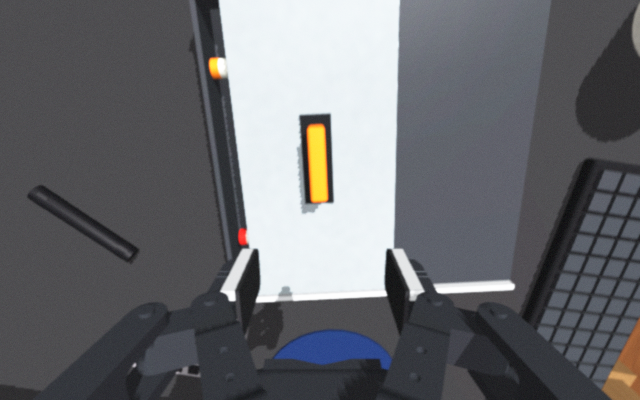

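w1: the cradle with four white rods with blue bands (brown/black look-alike outside at (222,127)). w2: orange ridge (317,163), pen caps at (217,68) and (243,236).

Run:
```python
from h import *
w=grab('wrist');t=grab('top');s=grab('side')
def m(d,box):
    x0,y0,x1,y1=box
    h=cv2.cvtColor(d['img'],cv2.COLOR_BGR2HSV);k=cv2.inRange(h,(5,130,100),(22,255,255));z=np.zeros_like(k);z[y0:y1,x0:x1]=k[y0:y1,x0:x1]
    return z
mw=m(w,(280,100,360,220));mt=m(t,(340,190,400,220))
for d,k,n in((w,mw,'w'),(t,mt,'t')):
    ys,xs=np.nonzero(k)
    if len(xs)<5: print(n,'none');continue
    p=atz(d,np.c_[xs,ys],0.089); c=p.mean(0);u,S,v=np.linalg.svd((p-c)[:,:2],full_matrices=False)
    r=cv2.minAreaRect(p[:,:2].astype(np.float32)*1000);print(n,c,np.degrees(np.arctan2(v[0][1],v[0][0])),r, np.median(bydepth(w,np.c_[xs,ys])[:,2]) if n=='w' else '')
    if n=='w': cw=[xs.mean(),ys.mean()]
    else: ct=[xs.mean(),ys.mean()]
print('tri',tri([(w,cw),(t,ct)]))
# rail (right) in wrist: strip mid
print('rail r',atz(w,[(255,298),(515,286)],0.06))
# depth patch of black surround
print(bydepth(w,[(304,160),(330,160),(317,130),(303,118),(270,160)]).round(4))
print(ctrl.read_state()['tool_pos'])
```

```text
w [ 0.49688526 -0.18827692  0.089     ] -78.79239636711286 ((497.84088134765625, -189.59713745117188), (17.75236701965332, 72.2525405883789), 11.248780250549316) 0.08665109662841175
t [ 0.49626575 -0.19035523  0.089     ] 101.84293496149881 ((496.2460632324219, -190.39520263671875), (20.850543975830078, 77.85931396484375), 11.549076080322266) 
tri [ 0.49829492 -0.19452064  0.05555313]
rail r [[ 0.44873898 -0.36727185  0.06      ]
 [ 0.7427261  -0.31353661  0.06      ]]
[[ 0.4846 -0.2009  0.0603]
 [ 0.5102 -0.1974  0.0603]
 [ 0.4929 -0.167   0.0896]
 [ 0.4786 -0.1607  0.0597]
 [ 0.4507 -0.2063  0.0565]]
[ 0.50162003 -0.20478012  0.23530755]
```

```bash
python3 -m inch '{"xyz":[[-0.0025,0.008,-0.02],[-0.0025,0.008,-0.03],[0,0,-0.03],[0,0,-0.03],[0,0,-0.01],[0,0,0]],"delta_rot":[[0,0.5,1.2],[0,0.5,1.1],[0,0,0],[0,0,0],[0,0,0],[0,0,0]],"gripper":[0.3,0.3,0.3,0.3,0.3,0.3]}'
```

```text
clock: 3.7
tool_pos: [0.4997, -0.178, 0.1133]
ee_rot: [-3.131, -0.007, 0.208]
force: [0.1, -0.7, 0.6]
opening: 0.703
```

```bash
python3 -m inch '{"xyz":[[-0.0027,-0.011,-0.025],[0,0,-0.012],[0,0,0],[0,0,0]],"delta_rot":[[-0.6,0.4,-1.1],[0,0,0],[0,0,0],[0,0,0]],"gripper":[0.3,0.3,0.3,0.3]}'
```

```text
clock: 4.03
tool_pos: [0.5002, -0.1858, 0.0789]
ee_rot: [-3.139, -0.002, 0.194]
force: [-0.0, 0.4, 0.2]
opening: 0.704
```

```bash
python3 -m inch '{"xyz":[[-0.003,-0.003,-0.013],[0,0,0],[0,0,0]],"delta_rot":[[0,0,-0.3],[0,0,0],[0,0,0]],"gripper":[0.3,0.3,0.3]}'; python3 -c "
from h import *
grab('wrist','w3.png')"
```

```text
clock: 4.28
tool_pos: [0.5004, -0.1881, 0.0701]
ee_rot: [-3.14, -0.008, 0.191]
force: [0.3, -0.2, -0.0]
opening: 0.704
```

View pics/w3.png

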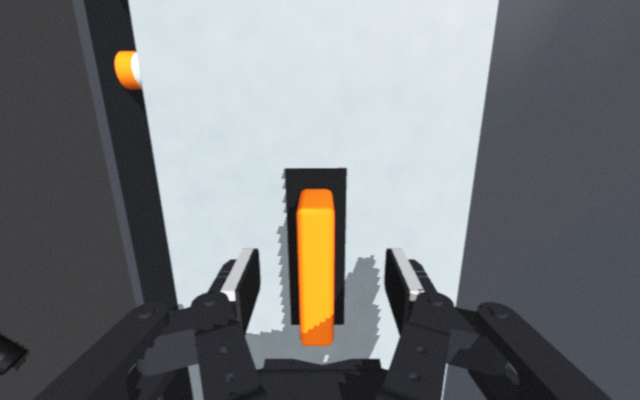

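The ridge (317,265) sits between the pads (240 and 402). Lower slightly and close.

```bash
python3 -m inch '{"xyz":[[-0.001,0,-0.004],[0,0,0],[0,0,0],[0,0,0],[0,0,0],[0,0,0],[0,0,0],[0,0,0]],"delta_rot":[[0,0.4,0],[0,0,0],[0,0,0],[0,0,0],[0,0,0],[0,0,0],[0,0,0],[0,0,0]],"gripper":[0.5,0.7,1,1,1,1,1,1]}' 40
```

```text
clock: 5.0
tool_pos: [0.5008, -0.1879, 0.0688]
ee_rot: [-3.139, -0.004, 0.193]
force: [0.6, -0.4, -0.7]
opening: 0.176
```

```bash
python3 -m inch '{"xyz":[[0.008,0.0015,0],[0.0137,0.0026,0],[0.0137,0.0026,0],[0.0137,0.0026,0],[0.0137,0.0026,0],[0.0137,0.0026,0],[0.0137,0.0026,0],[0.008,0.0015,0],[0.004,0.0008,0],[0,0,0]],"delta_rot":[[0,0,0],[0,0,0],[0,0,0],[0,0,0],[0,0,0],[0,0,0],[0,0,0],[0,0,0],[0,0,0],[0,0,0]],"gripper":[1,1,1,1,1,1,1,1,1,1]}'
```

```text
clock: 5.83
tool_pos: [0.6063, -0.1669, 0.0688]
ee_rot: [-3.136, 0.003, 0.193]
force: [-1.1, -0.5, 1.7]
opening: 0.175
```

```bash
python3 -m inch '{"xyz":[[0.006,0.0011,0],[0.006,0.0011,0],[0.004,0.0008,0],[0.003,0.0006,0],[0.003,0.0006,0],[0,0,0]],"delta_rot":[[0,0,0],[0,0,0],[0,0,0],[0,0,0],[0,0,0],[0,0,0]],"gripper":[1,1,1,1,1,1]}'
```

```text
clock: 6.33
tool_pos: [0.6232, -0.1635, 0.0688]
ee_rot: [-3.131, 0.014, 0.19]
force: [1.3, 1.3, -2.5]
opening: 0.174
```

```bash
python3 -m inch '{"xyz":[[0.004,0.0008,0],[0.004,0.0008,0],[0.004,0.0008,0],[0,0,0]],"delta_rot":[[0,0,0],[0,0,0],[0,0,0],[0,0,0]],"gripper":[1,1,1,1]}'
```

```text
clock: 6.67
tool_pos: [0.6229, -0.1635, 0.0687]
ee_rot: [-3.123, 0.036, 0.185]
force: [2.8, 0.8, -2.9]
opening: 0.177
```

```bash
python3 -m inch '{"xyz":[[0,0,0],[0,0,0],[0,0,0],[0,0,0],[0,0,0.02],[0,0,0.04],[-0.02,-0.004,0.04],[-0.035,-0.006,0.03],[-0.035,-0.006,0],[-0.035,-0.006,0],[-0.015,-0.003,0],[0,0,0]],"delta_rot":[[0,0,0],[0,0,0],[0,0,0],[0,0,0],[0,0,0],[-0.5,-1,0.2],[-0.5,-1,0.2],[0,0,0],[0,0,0],[0,0,0],[0,0,0],[0,0,0]],"gripper":[0.3,0.3,0.3,0.3,0.3,0.3,0.3,0.3,0.3,0.3,0.3,0.3]}'
python3 - <<'E'
from h import *
w=grab('wrist','w4.png');t=grab('top')
cv2.imwrite('pics/c3.png',cv2.resize(t['img'][115:255,190:440],None,fx=3.2,fy=3.2,interpolation=cv2.INTER_CUBIC))
E
```

```text
clock: 7.67
tool_pos: [0.4834, -0.1864, 0.1983]
ee_rot: [3.135, -0.001, 0.195]
force: [0.4, 0.5, 0.2]
opening: 0.7
```

View pics/w4.png

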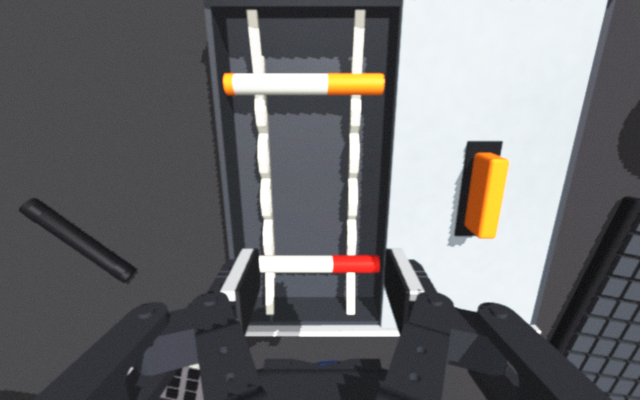

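View pics/c3.png

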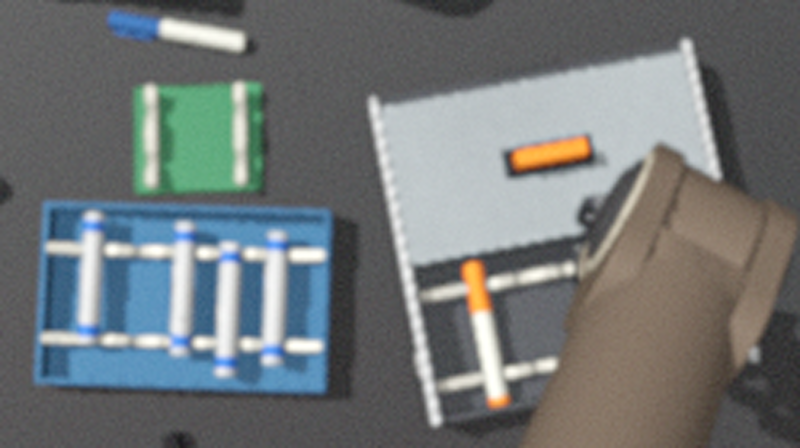

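Cover open; orange-capped pen at wrist px (305,84), red-capped at (318,264); no other pen. Measure them, the combs, and the ridge.

Run:
```python
from h import *
w=grab('wrist');t=grab('top')
c=lambda u,v:(190+(u+.5)/3.2-.5,115+(v+.5)/3.2-.5)
def seg(n,e,z,d=w):
    p=atz(d,e,z);print(n,p.mean(0).round(4),'len',np.linalg.norm(p[0]-p[1]).round(4),'yaw',np.degrees(np.arctan2(*(p[1]-p[0])[[1,0]])).round(2))
seg('orange w',[(224,84),(384,84)],0.029)
seg('orange t',[c(473,262),c(498,404)],0.036,t)
seg('red w',[(246,264),(379,264)],0.029)
seg('comb front',[(254,12),(269,313)],0.029); seg('comb back',[(358,12),(350,313)],0.029)
for u in ((280,84),(355,84),(300,264),(350,264)): print('depth',bydepth(w,[u]).round(4), w['depth'][u[1],u[0]])
m=cv2.inRange(cv2.cvtColor(w['img'],cv2.COLOR_BGR2HSV),(5,130,100),(22,255,255)); m[:, :440]=0; m[:140]=0;m[240:]=0
ys,xs=np.nonzero(m);P=bydepth(w,np.c_[xs,ys]);P=P[(P[:,2]>.084)&(P[:,2]<.095)]
print('ridge top',len(P),P.mean(0),cv2.minAreaRect(P[:,:2].astype(np.float32)*1000))
# model check
o=np.array([.4706,-.195]);a=np.radians(10.8);R=np.array([[np.cos(a),-np.sin(a)],[np.sin(a),np.cos(a)]])
pts=[[x,y,0.029] for x in(-45,45) for y in(-69,-23,23,69)]
pts=[np.r_[o+R@np.array(p[:2])/1000,p[2]] for p in pts]
v=w['img'].copy()
for q in proj(w,pts): cv2.circle(v,tuple(int(i) for i in q.round()),3,(0,0,255),1)
g=[np.r_[o+R@np.array(p)/1000,0.06] for p in((-75,-150),(-75,150),(75,-150),(75,150))]
for q in proj(w,[np.r_[x[:2],.05] for x in g]): cv2.circle(v,tuple(int(i) for i in q.round()),3,(0,255,0),1)
cv2.imwrite('pics/w4b.png',v)
print(ctrl.read_state()['tool_pos'])
```

```text
orange w [ 0.4544 -0.106   0.029 ] len 0.1453 yaw 11.29
orange t [ 0.4512 -0.1068  0.036 ] len 0.1419 yaw -170.06
red w [ 0.4965 -0.2856  0.029 ] len 0.1444 yaw 11.21
comb front [ 0.4308 -0.2075  0.029 ] len 0.3057 yaw -79.23
comb back [ 0.5198 -0.1897  0.029 ] len 0.3059 yaw -78.44
depth [[ 0.4341 -0.1102  0.0381]] 0.28506067
depth [[ 0.4991 -0.0972  0.0361]] 0.28708196
depth [[ 0.4828 -0.2834  0.0374]] 0.34164548
depth [[ 0.5346 -0.2733  0.0372]] 0.341994
ridge top 520 [ 0.61634193 -0.16502301  0.08721218] ((622.08349609375, -165.2362060546875), (15.856966018676758, 68.14989471435547), 11.238146781921387)
[ 0.4876326  -0.185018    0.19768368]
```

View pics/w4b.png

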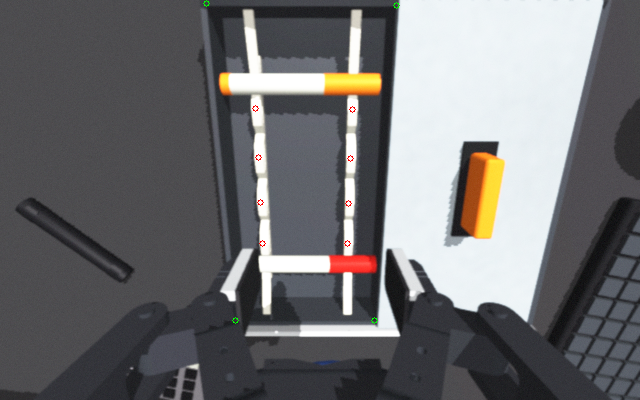

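```bash
cat >> h.py <<'E'
O=np.array([.4706,-.195]);A=np.radians(10.9);RC=np.array([[np.cos(A),-np.sin(A)],[np.sin(A),np.cos(A)]])
def incase(p): return RC.T@(np.asarray(p)[:2]-O)
def case(x,y): return O+RC@np.array([x,y])
def fwd(L=None):
    s=ctrl.read_state();print('tcp',np.round(s['tool_pos'],4),'rot',np.round(s['ee_rot'],3),'yawdeg',np.degrees(s['ee_rot'][2]).round(2),'op',round(s['opening'],3),'F',np.round(s['force'],1),'t',s['clock']);return s
E
python3 - <<'E'
from h import *
w=grab('wrist','w5.png');fwd()
for n,(a,b) in {'orange':((219,84),(381,84)),'red':((243,264),(377,264))}.items():
    p=atz(w,[a,b],0.029);print(n,p.mean(0).round(4),np.linalg.norm(p[1]-p[0]),'case',incase(p.mean(0)).round(4),np.degrees(np.arctan2(*(p[1]-p[0])[[1,0]])))
    # depth-based points over the pen
    P=bydepth(w,[(a[0]+f*(b[0]-a[0]),a[1]) for f in np.linspace(.15,.85,15)]);print(P[:,2].round(4), [incase(q).round(4).tolist() for q in P[[0,7,14]]])
E
```

```text
tcp [ 0.4876 -0.185   0.1974] rot [ 3.133e+00 -1.000e-03  1.990e-01] yawdeg 11.41 op 0.698 F [ 1.  -0.1 -0.2] t 7.9167
orange [ 0.4517 -0.1063  0.029 ] 0.1467953948268246 case [-0.0017  0.0907] 11.398199334395413
[0.0372 0.0379 0.037  0.0379 0.0372 0.0369 0.039  0.038  0.0386 0.0374
 0.0387 0.0381 0.038  0.0386 0.0369] [[-0.0513, 0.0901], [-0.0012, 0.0905], [0.0488, 0.091]]
red [ 0.4949 -0.2854  0.029 ] 0.1452103557651822 case [ 0.0068 -0.0934] 11.357269559571867
[0.0356 0.0375 0.0367 0.0364 0.0361 0.0351 0.0361 0.037  0.0345 0.0368
 0.0365 0.0355 0.0373 0.0368 0.0377] [[-0.0427, -0.09], [0.0071, -0.0888], [0.0565, -0.088]]
```

View pics/w5.png

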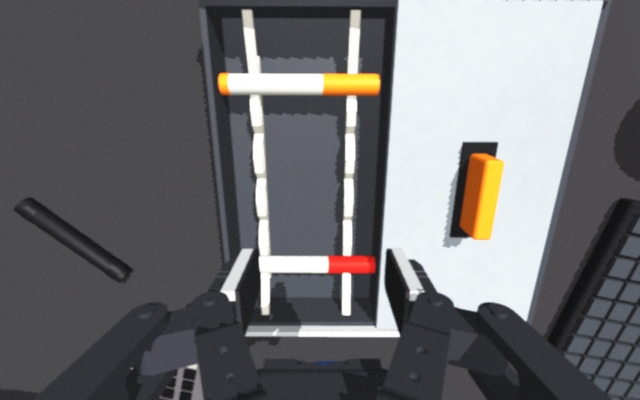

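```bash
python3 -c "
from h import *
print(np.round(ctrl.read_state()['joints'],2))"
```

```text
[-0.26  0.3   0.65  1.92 -0.21  0.98  0.68]
```

```bash
python3 -m inch '{"xyz":[[-0.003,0.007,0],[-0.003,0.007,0],[-0.003,0.007,0],[-0.003,0.007,0],[-0.003,0.007,0],[-0.003,0.007,0],[-0.003,0.007,0],[-0.003,0.007,0],[-0.003,0.007,0],[-0.003,0.007,0],[-0.003,0.007,0],[-0.003,0.003,0]],"delta_rot":[[0,0,-7.1],[0,0,-7.1],[0,0,-7.1],[0,0,-7.1],[0,0,-7.1],[0,0,-7.1],[0,0,-7.1],[0,0,-7.1],[0,0,-7.1],[0,0,-7.1],[0,0,-7.1],[0,0,-7.1]],"gripper":[0.5,0.5,0.5,0.5,0.5,0.5,0.5,0.5,0.5,0.5,0.5,0.5]}'
python3 -m inch '{"xyz":[[0,0,0],[0,0,0]],"delta_rot":[[0,0,0],[0,0,0]],"gripper":[0.5,0.5]}'
python3 -c "
from h import *
grab('wrist','w6.png');print(np.round(ctrl.read_state()['joints'],2));fwd()"
```

```text
clock: 8.92
tool_pos: [0.4635, -0.0982, 0.1935]
ee_rot: [3.119, -0.005, -1.301]
force: [0.4, 0.6, -0.2]
opening: 0.497
clock: 9.08
tool_pos: [0.4651, -0.0965, 0.1929]
ee_rot: [3.117, -0.008, -1.299]
force: [0.3, 0.3, -0.7]
opening: 0.501
[-0.72  0.3   1.    2.03 -0.28  0.99 -0.88]
tcp [ 0.4651 -0.0965  0.1929] rot [ 3.117 -0.008 -1.299] yawdeg -74.42 op 0.503 F [-0.3  0.4 -0.2] t 9.1333
```

View pics/w6.png

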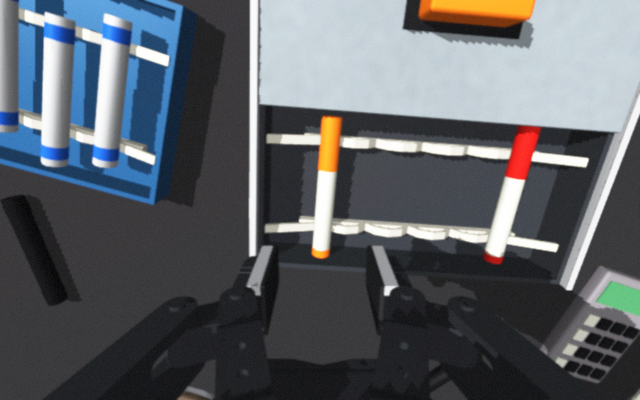

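w6: orange pen from (331,118) to (321,255), red from (527,128) to (493,260); cradle upper left.

Run:
```python
from h import *
w=grab('wrist');s=fwd()
for n,(a,b) in {'orange':((331,118),(321,255)),'red':((527,130),(493,260))}.items():
    p=atz(w,[a,b],0.031);print(n,p.mean(0).round(4),np.linalg.norm(p[1]-p[0]),'case',incase(p.mean(0)).round(4),np.degrees(np.arctan2(*(p[0]-p[1])[[1,0]])))
d=np.array([.452,-.1055])-s['tool_pos'][:2];print('move',d,'z',0.012-s['tool_pos'][2],'yaw',-79.1-np.degrees(s['ee_rot'][2]))
```

```text
tcp [ 0.4649 -0.0968  0.193 ] rot [ 3.118 -0.007 -1.3  ] yawdeg -74.46 op 0.498 F [ 0.2 -0.8 -0.2] t 9.1833
orange [ 0.4502 -0.1068  0.031 ] 0.14117267665431935 case [-0.0033  0.0904] 11.821860948659088
red [ 0.4907 -0.2852  0.031 ] 0.1369973987670477 case [ 0.0027 -0.0924] 12.25888763985832
move [-0.01288252 -0.0086647 ] z -0.18095253578428128 yaw -4.642472032050222
```

```bash
python3 -m inch '{"xyz":[[-0.008,-0.005,-0.02],[-0.004,-0.003,-0.03],[0,0,-0.03],[0,0,-0.03],[0,0,-0.01],[0,0,0],[0,0,0]],"delta_rot":[[0.3,-0.6,-2.3],[0.3,-0.6,-2.3],[0,0,0],[0,0,0],[0,0,0],[0,0,0],[0,0,0]],"gripper":[0.5,0.5,0.5,0.5,0.5,0.5,0.5]}'
```

```text
clock: 9.77
tool_pos: [0.4563, -0.1082, 0.0703]
ee_rot: [-3.137, -0.005, -1.366]
force: [-0.8, -0.4, 1.1]
opening: 0.502
```

```bash
python3 -m inch '{"xyz":[[-0.005,0.002,-0.012],[0,0,-0.015],[0,0,-0.015],[0,0,-0.008],[0,0,0],[0,0,0]],"delta_rot":[[0,0,-0.8],[0,0,0],[0,0,0],[0,0,0],[0,0,0],[0,0,0]],"gripper":[0.5,0.5,0.5,0.5,0.5,0.5]}'
```

```text
clock: 10.27
tool_pos: [0.4589, -0.1075, 0.0268]
ee_rot: [-3.124, -0.008, -1.376]
force: [-0.3, 0.5, 0.4]
opening: 0.497
```

```bash
python3 -m inch '{"xyz":[[-0.006,0.0015,-0.008],[0,0,-0.007],[0,0,0],[0,0,0]],"delta_rot":[[0.2,-0.8,0],[0,0,0],[0,0,0],[0,0,0]],"gripper":[0.5,0.5,0.5,0.5]}';python3 -c "
from h import *
grab('wrist','w7.png')"
```

```text
clock: 10.6
tool_pos: [0.4565, -0.1062, 0.0151]
ee_rot: [-3.103, -0.008, -1.374]
force: [0.2, -0.3, -0.0]
opening: 0.503
```

View pics/w7.png

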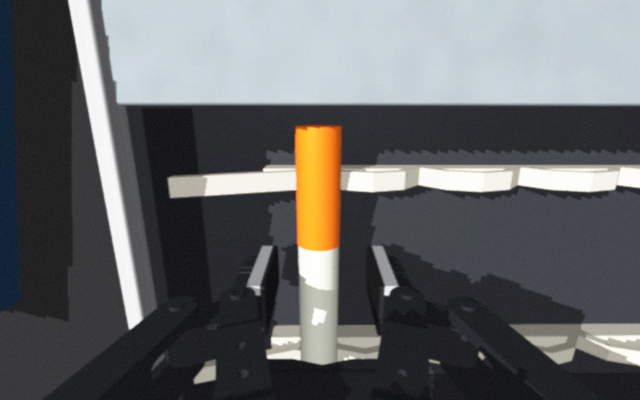

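```bash
python3 -m inch '{"xyz":[[-0.002,0,-0.003],[0,0,0],[0,0,0],[0,0,0],[0,0,0],[0,0,0],[0,0,0]],"delta_rot":[[-0.4,2.1,0],[0,0,0],[0,0,0],[0,0,0],[0,0,0],[0,0,0],[0,0,0]],"gripper":[0.5,0.7,1,1,1,1,1]}' 30
```

```text
clock: 11.23
tool_pos: [0.4561, -0.1048, 0.0141]
ee_rot: [-3.138, -0.006, -1.372]
force: [0.6, -0.2, -0.4]
opening: 0.2
```

```bash
python3 -m inch '{"xyz":[[0,0,0.02],[0,0,0.04],[0,0,0.04],[0,0,0.04],[0.01,0.02,0.02],[0.015,0.025,0],[0.015,0.025,0],[0.015,0.025,0],[0.015,0.025,0],[0.015,0.025,0],[0.015,0.025,0],[0.015,0.02,0]],"delta_rot":[[0,0,0],[0,0,0],[0,0,0],[0,0,0],[0,0,7],[0,0,7],[0,0,7],[0,0,7],[0,0,7],[0,0,7],[0,0,7],[0,0,7]],"gripper":[1,1,1,1,1,1,1,1,1,1,1,1]}'
python3 -m inch '{"xyz":[[0.012,0.02,0],[0.012,0.02,0],[0.012,0.02,0],[0.012,0.01,0],[0,0,0],[0,0,0]],"delta_rot":[[0,0,7],[0,0,7],[0,0,7],[0,0,0],[0,0,0],[0,0,0]],"gripper":[1,1,1,1,1,1]}'
python3 -c "
from h import *
grab('wrist','w8.png');print(np.round(ctrl.read_state()['joints'],2));fwd()"
```

```text
clock: 12.23
tool_pos: [0.5705, 0.0848, 0.1841]
ee_rot: [-3.132, -0.013, -0.385]
force: [-0.3, 0.5, -0.6]
opening: 0.196
clock: 12.73
tool_pos: [0.6222, 0.1635, 0.1826]
ee_rot: [-3.129, -0.014, 0.002]
force: [0.4, 0.2, 0.2]
opening: 0.195
[-0.71  0.51  0.54  1.65 -0.31  1.05 -0.06]
tcp [0.6221 0.1634 0.1826] rot [-3.129e+00 -1.400e-02  2.000e-03] yawdeg 0.11 op 0.194 F [ 0.1 -0.5 -1.3] t 12.7833
```

View pics/w8.png

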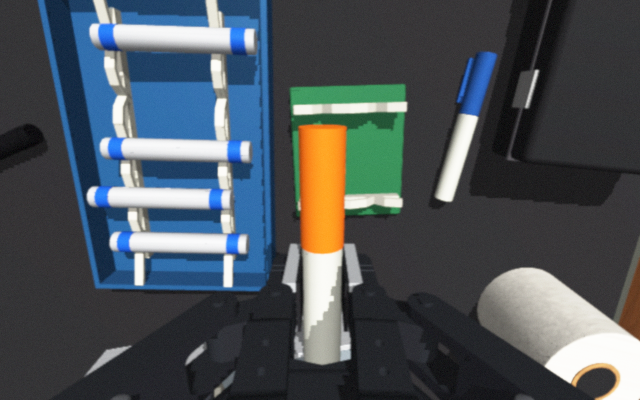

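w8: orange pen held; rest corners (291,90),(404,86),(402,214); cradle with four rods on left.

Run:
```python
from h import *
w=grab('wrist');fwd();t=grab('top')
cv2.imwrite('pics/w8z.png',cv2.resize(w['img'][70:230,270:430],None,fx=3.5,fy=3.5,interpolation=cv2.INTER_CUBIC))
p=atz(w,[(291,90),(404,86),(402,214),(299,214)],0.006);print(p.round(4))
for a,b in ((0,1),(1,2),(0,3)):
    v=p[b]-p[a];print(np.linalg.norm(v),np.degrees(np.arctan2(v[1],v[0])))
m=cv2.inRange(cv2.cvtColor(t['img'],cv2.COLOR_BGR2HSV),(50,80,40),(80,255,255));m[:,:225]=0;m[:,285:]=0;m[:130]=0;m[185:]=0
m=cv2.morphologyEx(m,cv2.MORPH_CLOSE,np.ones((7,7)))
ys,xs=np.nonzero(m);P=atz(t,np.c_[xs,ys],.006);print(cv2.minAreaRect(P[:,:2].astype(np.float32)*1000),P.mean(0))
```

```text
tcp [0.6218 0.1628 0.1828] rot [-3.129e+00 -1.400e-02  1.000e-03] yawdeg 0.06 op 0.196 F [-0.5 -0.1  0.1] t 12.8333
[[0.5956 0.2462 0.006 ]
 [0.7017 0.25   0.006 ]
 [0.7093 0.1223 0.006 ]
 [0.6008 0.1227 0.006 ]]
0.10620253112367391 2.0607048625923783
0.12797431040750573 -86.5924417701073
0.12368636046420729 -87.59871350513613
((650.9674682617188, 152.75914001464844), (109.58171081542969, 71.60851287841797), 0.18293963372707367) [0.640479   0.14894382 0.006     ]
```

View pics/w8z.png

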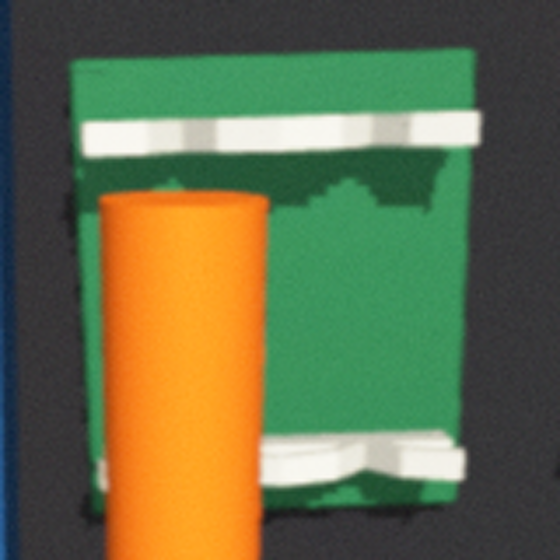

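Run:
```python
from h import *
w=grab('wrist')
print(atz(w,[(327.1,107.7),(381.4,106.6),(378.6,202)],.02).round(4))
c=np.array([.651,.184]);a=np.radians(92.7)
for y in(-.025,.025):
    for x in(.045,-.045):
        p=c+np.array([np.cos(a)*x-np.sin(a)*y,np.sin(a)*x+np.cos(a)*y]);print(y,x,p,proj(w,[*p,.02]))
    print('groove mid',c+np.array([-np.sin(a)*y,np.cos(a)*y]))
p=atz(w,[(322,130)],.175);print('pen tip approx',p)
```

```text
[[0.629  0.2297 0.02  ]
 [0.6786 0.2306 0.02  ]
 [0.6808 0.139  0.02  ]]
-0.025 0.045 [0.67385246 0.23012771] [[376.15428834 107.18749907]]
-0.025 -0.045 [0.67809204 0.14022762] [[375.93949217 200.84229687]]
groove mid [0.67597225 0.18517766]
0.025 0.045 [0.62390796 0.22777238] [[321.57597339 109.84108531]]
0.025 -0.045 [0.62814754 0.13787229] [[325.81078806 203.28371063]]
groove mid [0.62602775 0.18282234]
pen tip approx [[0.62208236 0.22371524 0.175     ]]
```

```bash
python3 -m inch '{"xyz":[[0.02,0.01,0],[0.02,0.01,-0.01],[0.014,0.008,-0.03],[0,0,-0.03],[0,0,-0.03],[0,0,0],[0,0,0]],"delta_rot":[[-0.3,0.4,1],[-0.3,0.4,1],[0,0,0.5],[0,0,0],[0,0,0],[0,0,0],[0,0,0]],"gripper":[1,1,1,1,1,1,1]}'
python3 -c "
from h import *
grab('wrist','w9.png');fwd()"
```

```text
clock: 13.52
tool_pos: [0.6774, 0.1847, 0.085]
ee_rot: [-3.138, -0.005, 0.036]
force: [0.9, -0.6, 0.6]
opening: 0.2
tcp [0.6769 0.1847 0.0848] rot [-3.138 -0.004  0.036] yawdeg 2.06 op 0.197 F [-1.2 -0.2 -1.5] t 13.5667
```

View pics/w9.png

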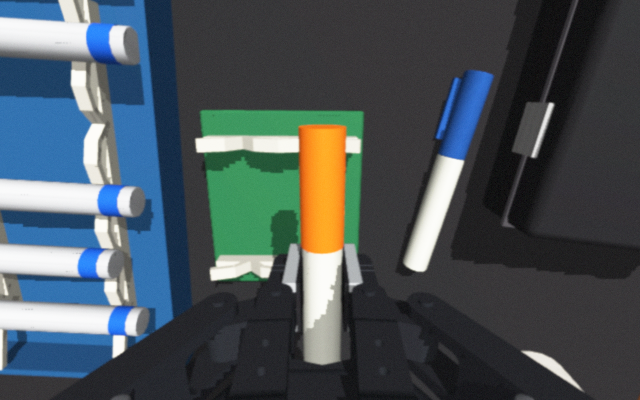

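```bash
python3 -m inch '{"xyz":[[0.001,0.005,-0.025],[0,0,-0.025],[0,0,-0.01],[0,0,-0.005],[0,0,0],[0,0,0]],"delta_rot":[[0,0,0.3],[0,0,0],[0,0,0],[0,0,0],[0,0,0],[0,0,0]],"gripper":[1,1,1,1,1,1]}'
python3 -c "
from h import *
grab('wrist','w10.png');fwd()"
```

```text
clock: 14.07
tool_pos: [0.6836, 0.1891, 0.0317]
ee_rot: [-3.134, -0.019, 0.038]
force: [-0.2, -0.4, 0.0]
opening: 0.195
tcp [0.6839 0.1891 0.032 ] rot [-3.134 -0.02   0.038] yawdeg 2.2 op 0.198 F [-1.   0.7  0.3] t 14.1167
```

View pics/w10.png

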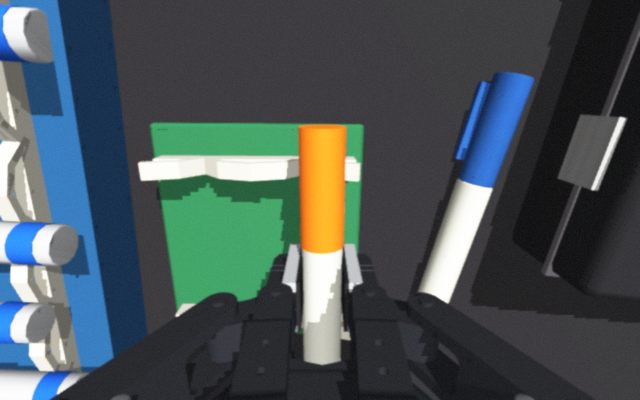

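```bash
python3 -m inch '{"xyz":[[-0.006,0,0],[-0.001,0,0],[0,0,0],[0,0,0]],"delta_rot":[[0,1.1,0.2],[0,0,0],[0,0,0],[0,0,0]],"gripper":[1,1,1,1]}'
python3 -c "
from h import *
grab('wrist','w11.png');fwd()"
```

```text
clock: 14.45
tool_pos: [0.6781, 0.1894, 0.0363]
ee_rot: [-3.132, -0.003, 0.042]
force: [0.2, -0.2, -0.6]
opening: 0.197
tcp [0.6782 0.1894 0.0363] rot [-3.132e+00 -3.000e-03  4.200e-02] yawdeg 2.41 op 0.195 F [-0.5  0.3  0.6] t 14.5
```

View pics/w11.png

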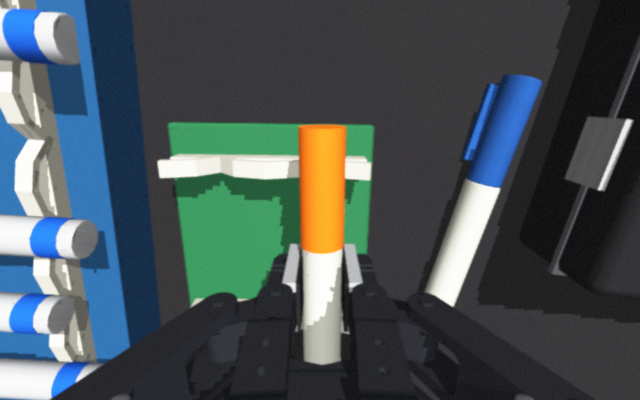

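```bash
python3 -m inch '{"xyz":[[-0.004,0,-0.006],[-0.001,0,-0.006],[0,0,-0.005],[0,0,0],[0,0,0]],"delta_rot":[[-0.4,0.2,0.1],[0,0,0],[0,0,0],[0,0,0],[0,0,0]],"gripper":[1,1,1,1,1]}'
```

```text
clock: 14.92
tool_pos: [0.6722, 0.1896, 0.017]
ee_rot: [-3.139, 0.002, 0.044]
force: [1.1, -0.4, -0.7]
opening: 0.196
```

```bash
python3 -m inch '{"xyz":[[0.002,0,-0.002],[0,0,0],[0,0,0]],"delta_rot":[[0,0,0],[0,0,0],[0,0,0]],"gripper":[1,1,1]}'; python3 -c "
from h import *
fwd();grab('wrist','w12.png')"
```

```text
clock: 15.17
tool_pos: [0.6748, 0.1896, 0.0147]
ee_rot: [-3.14, 0.001, 0.044]
force: [0.4, 0.7, -0.5]
opening: 0.2
tcp [0.6748 0.1896 0.0147] rot [-3.14e+00  1.00e-03  4.40e-02] yawdeg 2.53 op 0.2 F [ 0.4  0.7 -0.5] t 15.1667
```

View pics/w12.png

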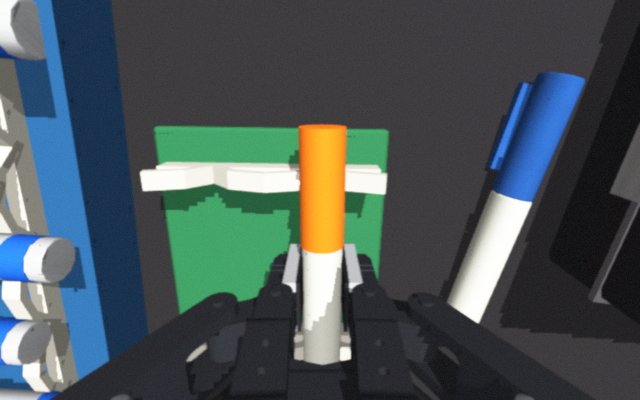

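Pen sits in the far groove (groove expected at col ≈320, pen at 322). Release and go up.

```bash
python3 -m inch '{"xyz":[[0,0,0],[0,0,0],[0,0,0],[0,0,0],[0,0,0.015],[0,0,0.03],[0,0,0.04],[0,0,0.04],[0,-0.01,0.03],[-0.005,-0.02,0],[0,0,0]],"delta_rot":[[0,0,0],[0,0,0],[0,0,0],[0,0,0],[0,0,0],[0,0,0],[0,0,0],[0,0,0],[0,0,0],[0,0,0],[0,0,0]],"gripper":[0.5,0.5,0.5,0.5,0.5,0.5,0.5,0.5,0.5,0.5,0.5]}'; python3 -c "
from h import *
fwd();grab('wrist','w13.png')"
```

```text
clock: 16.13
tool_pos: [0.6669, 0.1575, 0.1814]
ee_rot: [-3.141, 0.002, 0.045]
force: [0.1, -1.8, -0.9]
opening: 0.496
tcp [0.6669 0.1575 0.1814] rot [-3.141e+00  2.000e-03  4.500e-02] yawdeg 2.58 op 0.496 F [ 0.1 -1.8 -0.9] t 16.1333
```

View pics/w13.png

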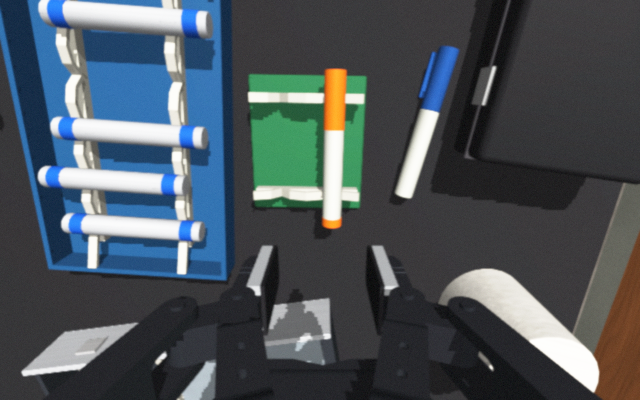

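```bash
python3 -m inch '{"xyz":[[-0.012,-0.03,0],[-0.014,-0.035,0],[-0.014,-0.035,0],[-0.014,-0.035,0],[-0.014,-0.035,0],[-0.014,-0.035,0],[-0.014,-0.035,0],[-0.014,-0.035,0],[-0.014,-0.035,0],[-0.014,-0.035,0],[-0.014,-0.035,0],[-0.014,-0.03,0]],"delta_rot":[[0,0,-6.8],[0,0,-6.8],[0,0,-6.8],[0,0,-6.8],[0,0,-6.8],[0,0,-6.8],[0,0,-6.8],[0,0,-6.8],[0,0,-6.8],[0,0,-6.8],[0,0,-6.8],[0,0,-6.8]],"gripper":[0.5,0.5,0.5,0.5,0.5,0.5,0.5,0.5,0.5,0.5,0.5,0.5]}'
python3 -m inch '{"xyz":[[0,0,0],[0,0,0]],"delta_rot":[[0,0,0],[0,0,0]],"gripper":[0.5,0.5]}'
python3 -c "
from h import *
grab('wrist','w14.png');print(np.round(ctrl.read_state()['joints'],2));fwd()"
```

```text
clock: 17.18
tool_pos: [0.4933, -0.246, 0.1807]
ee_rot: [-3.13, 0.005, -1.42]
force: [0.9, 0.2, 0.5]
opening: 0.503
clock: 17.35
tool_pos: [0.4889, -0.253, 0.181]
ee_rot: [-3.131, 0.003, -1.438]
force: [0.7, 0.2, -0.4]
opening: 0.498
[-0.33  0.47  0.98  1.89 -0.47  1.02 -0.58]
tcp [ 0.4886 -0.2533  0.1811] rot [-3.131e+00  2.000e-03 -1.438e+00] yawdeg -82.4 op 0.497 F [ 0.3 -1.1 -0.2] t 17.4
```

View pics/w14.png

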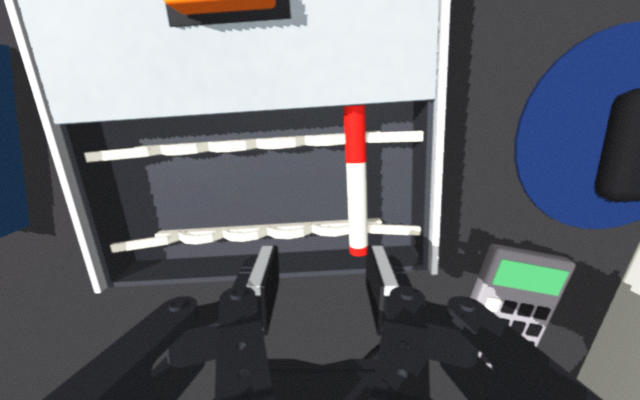

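Run:
```python
from h import *
w=grab('wrist');s=fwd()
p=atz(w,[(355,107),(359,253)],0.031);print(p.mean(0).round(4),np.linalg.norm(p[1]-p[0]),'case',incase(p.mean(0)).round(4),np.degrees(np.arctan2(*(p[0]-p[1])[[1,0]])))
print('move',p.mean(0)[:2]-s['tool_pos'][:2])
```

```text
tcp [ 0.4894 -0.2521  0.181 ] rot [-3.131e+00  2.000e-03 -1.435e+00] yawdeg -82.24 op 0.502 F [ 0.4  0.1 -0.2] t 17.45
[ 0.4916 -0.287   0.031 ] 0.14114722062325696 case [ 0.0032 -0.0943] 10.945338951172259
move [ 0.0022381  -0.03486461]
```

```bash
python3 -m inch '{"xyz":[[0.002,-0.016,-0.02],[0,-0.016,-0.025],[0,0,-0.03],[0,0,-0.025],[0,0,-0.01],[0,0,0],[0,0,0]],"delta_rot":[[0,0.3,1.6],[-0.1,0.3,1.6],[0,0,0],[0,0,0],[0,0,0],[0,0,0],[0,0,0]],"gripper":[0.5,0.5,0.5,0.5,0.5,0.5,0.5]}'
```

```text
clock: 18.03
tool_pos: [0.4998, -0.2735, 0.0663]
ee_rot: [-3.138, 0.008, -1.351]
force: [-1.2, 1.0, 0.7]
opening: 0.498
```

```bash
python3 -m inch '{"xyz":[[-0.007,-0.012,-0.01],[0,0,-0.015],[0,0,-0.01],[0,0,0],[0,0,0]],"delta_rot":[[-0.4,0,-1.6],[0,0,0],[0,0,0],[0,0,0],[0,0,0]],"gripper":[0.5,0.5,0.5,0.5,0.5]}'
```

```text
clock: 18.45
tool_pos: [0.4955, -0.2857, 0.0319]
ee_rot: [-3.134, -0.002, -1.377]
force: [-0.1, 0.6, 0.2]
opening: 0.499
```

```bash
python3 -m inch '{"xyz":[[-0.002,-0.0005,-0.01],[0,0,-0.007],[0,0,0],[0,0,0],[0,0,0]],"delta_rot":[[-0.1,0.4,0],[0,0,0],[0,0,0],[0,0,0],[0,0,0]],"gripper":[0.5,0.5,0.5,0.5,0.5]}';python3 -c "
from h import *
grab('wrist','w15.png')"
```

```text
clock: 18.87
tool_pos: [0.4938, -0.2863, 0.0136]
ee_rot: [-3.141, -0.003, -1.377]
force: [0.4, 0.5, 0.5]
opening: 0.499
```

View pics/w15.png

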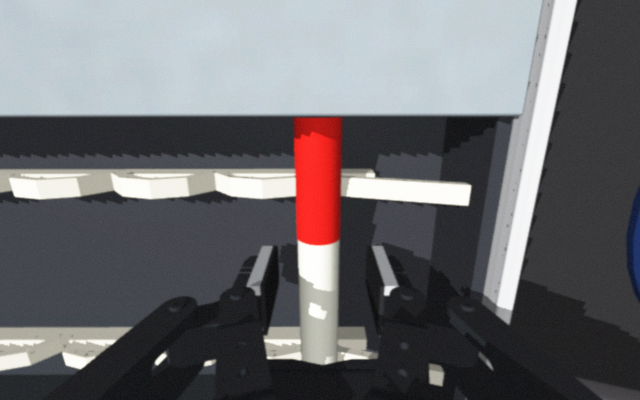

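```bash
python3 -m inch '{"xyz":[[0,0,0],[0,0,0],[0,0,0],[0,0,0],[0,0,0],[0,0,0],[-0.004,-0.001,0.001],[0,0,0.003],[0,0,0.01],[0,0,0.02],[0,0,0.03],[0,0,0.04]],"delta_rot":[[0,0,0],[0,0,0],[0,0,0],[0,0,0],[0,0,0],[0,0,0],[0,0,0],[0,0,0],[0,0,0],[0,0,0],[0,0,0],[0,0,0]],"gripper":[0.7,1,1,1,1,1,1,1,1,1,1,1]}' 30
```

```text
clock: 19.92
tool_pos: [0.4848, -0.2848, 0.1172]
ee_rot: [3.132, 0.004, -1.378]
force: [1.9, 0.2, 0.4]
opening: 0.195
```

```bash
python3 -m inch '{"xyz":[[0,0,0.035],[0.005,0.02,0.03],[0.012,0.038,0],[0.012,0.038,0],[0.012,0.038,0],[0.012,0.038,0],[0.012,0.038,0],[0.012,0.038,0],[0.012,0.038,0],[0.012,0.038,0],[0.012,0.038,0],[0.012,0.03,0]],"delta_rot":[[0,0,0],[0,0,7],[0,0,7],[0,0,7],[0,0,7],[0,0,7],[0,0,7],[0,0,7],[0,0,7],[0,0,7],[0,0,7],[0,0,7]],"gripper":[1,1,1,1,1,1,1,1,1,1,1,1]}'
python3 -m inch '{"xyz":[[0.006,0.03,0],[0,0.01,0],[0,0,0],[0,0,0]],"delta_rot":[[0,0,4],[0,0,0],[0,0,0],[0,0,0]],"gripper":[1,1,1,1]}'
```

```text
clock: 20.92
tool_pos: [0.6095, 0.1079, 0.2084]
ee_rot: [-3.137, -0.021, -0.017]
force: [1.4, -0.4, -0.2]
opening: 0.197
clock: 21.25
tool_pos: [0.6165, 0.1584, 0.2106]
ee_rot: [-3.136, -0.024, 0.073]
force: [-0.2, -1.1, -1.1]
opening: 0.203
```

```bash
python3 -m inch '{"xyz":[[0.004,0.012,-0.01],[0.004,0.012,-0.03],[0,0.002,-0.035],[0,0,-0.03],[0,0,-0.015],[0,0,0],[0,0,0]],"delta_rot":[[-0.1,0.7,-0.9],[-0.1,0.7,-0.9],[0,0,0],[0,0,0],[0,0,0],[0,0,0],[0,0,0]],"gripper":[1,1,1,1,1,1,1]}'
python3 -c "
from h import *
grab('wrist','w16.png');fwd()"
```

```text
clock: 21.83
tool_pos: [0.6265, 0.1691, 0.0928]
ee_rot: [3.14, -0.006, 0.017]
force: [0.4, 0.3, -0.1]
opening: 0.198
tcp [0.6266 0.1689 0.0931] rot [ 3.14  -0.006  0.016] yawdeg 0.93 op 0.196 F [ 0.7 -1.2 -0.6] t 21.8833
```

View pics/w16.png

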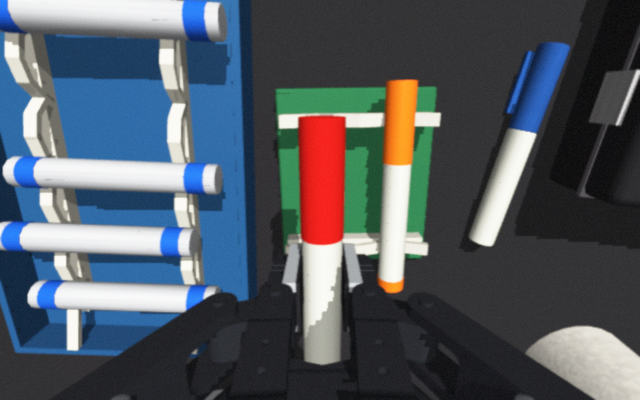

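```bash
python3 -m inch '{"xyz":[[0,0.015,-0.01],[0,0.003,-0.02],[0,0,-0.015],[0,0,-0.005],[0,0,0],[0,0,0]],"delta_rot":[[0,0.3,1.5],[0,0,0],[0,0,0],[0,0,0],[0,0,0],[0,0,0]],"gripper":[1,1,1,1,1,1]}'
python3 -c "
from h import *
grab('wrist','w17.png');fwd()"
```

```text
clock: 22.38
tool_pos: [0.6309, 0.1894, 0.0474]
ee_rot: [-3.139, -0.01, 0.045]
force: [-0.1, -0.5, -0.8]
opening: 0.191
tcp [0.631  0.1894 0.0476] rot [-3.139 -0.011  0.045] yawdeg 2.58 op 0.198 F [ 0.3 -0.  -0.5] t 22.4333
```

View pics/w17.png

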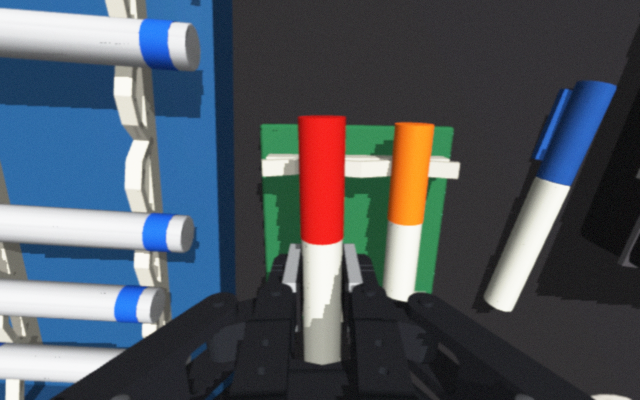

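```bash
python3 -m inch '{"xyz":[[-0.003,0,-0.012],[-0.001,0,-0.01],[-0.001,0,-0.006],[0,0,0],[0,0,0]],"delta_rot":[[0,0.6,0],[0,0,0],[0,0,0],[0,0,0],[0,0,0]],"gripper":[1,1,1,1,1]}'
```

```text
clock: 22.85
tool_pos: [0.6265, 0.1893, 0.0186]
ee_rot: [-3.138, -0.001, 0.045]
force: [-0.1, 0.8, -0.1]
opening: 0.198
```

```bash
python3 -m inch '{"xyz":[[-0.001,0,-0.004],[0,0,0],[0,0,0],[0,0,0],[0,0,0],[0,0,0],[0,0,0.015],[0,0,0.03],[0,0,0.04],[-0.01,0,0.04],[-0.03,0,0.03],[0,0,0]],"delta_rot":[[0,0,0],[0,0,0],[0,0,0],[0,0,0],[0,0,0],[0,0,0],[0,0,0],[0,0,0],[0,0,0],[0,0,0],[0,0,0],[0,0,0]],"gripper":[1,1,0.6,0.6,0.6,0.6,0.6,0.6,0.6,0.6,0.6,0.6]}'; python3 -c "
from h import *
fwd();grab('wrist','w18.png')"
```

```text
clock: 23.85
tool_pos: [0.5845, 0.1867, 0.1771]
ee_rot: [-3.14, 0.0, 0.041]
force: [1.2, 0.8, 0.3]
opening: 0.399
tcp [0.5845 0.1867 0.1771] rot [-3.14   0.     0.041] yawdeg 2.36 op 0.399 F [1.2 0.8 0.3] t 23.85
```

View pics/w18.png

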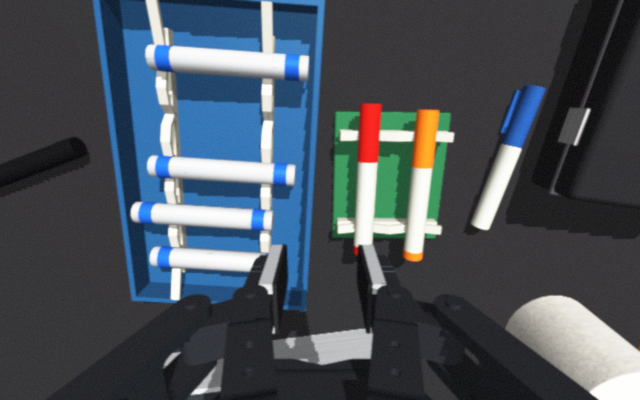

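```bash
python3 -m inch '{"xyz":[[-0.009,0,0],[-0.009,0,0],[-0.009,0,0],[-0.009,0,0],[-0.009,0,0],[-0.009,0,0],[-0.009,0,0],[-0.009,0,0],[-0.009,0,0],[-0.009,0,0],[-0.009,0,0],[-0.009,0,0]],"delta_rot":[[0,0,-7],[0,0,-7],[0,0,-7],[0,0,-7],[0,0,-7],[0,0,-7],[0,0,-7],[0,0,-7],[0,0,-7],[0,0,-7],[0,0,-7],[0,0,-7]],"gripper":[0.62,0.62,0.62,0.62,0.62,0.62,0.62,0.62,0.62,0.62,0.62,0.62]}'
python3 -m inch '{"xyz":[[0,0,0],[0,0,0],[0,0,0]],"delta_rot":[[0,0,-4],[0,0,0],[0,0,0]],"gripper":[0.62,0.62,0.62]}'
python3 -c "
from h import *
grab('wrist','w19.png');print(np.round(ctrl.read_state()['joints'],2));fwd()"
```

```text
clock: 24.9
tool_pos: [0.4767, 0.1848, 0.1784]
ee_rot: [-3.138, -0.007, -1.457]
force: [-0.6, 0.0, -0.8]
opening: 0.379
clock: 25.15
tool_pos: [0.4749, 0.1851, 0.1778]
ee_rot: [-3.141, -0.008, -1.534]
force: [-0.3, -0.6, -0.5]
opening: 0.378
[-1.25  0.41  1.01  1.98 -0.41  0.98 -1.58]
tcp [0.475  0.1851 0.1778] rot [-3.141 -0.008 -1.534] yawdeg -87.9 op 0.38 F [ 0.3  0.3 -0.8] t 25.2
```

View pics/w19.png

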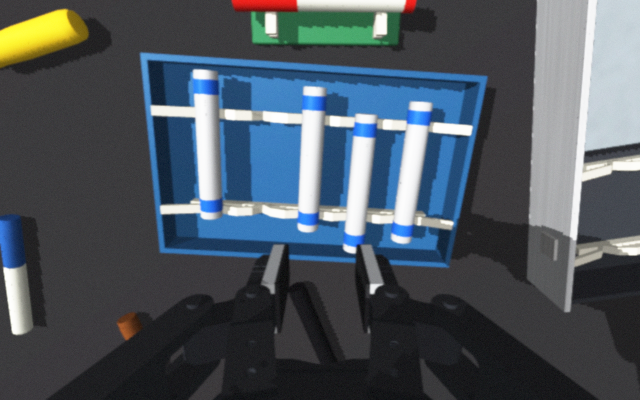

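w19: rods' ends at (205,73)-(212,215), (314,90)-(307,229), (366,117)-(354,250), (420,104)-(401,240); all four with blue bands, in grooves.

```bash
cat > rods.py <<'E'
from h import *
def rods(E):
    w=grab('wrist');s=fwd();t=ctrl.get_image('top')
    for n,e in E.items():
        p=atz(w,e,0.034);m=p.mean(0);
        u=[(e[0][0]*(1-f)+e[1][0]*f,e[0][1]*(1-f)+e[1][1]*f) for f in (.3,.4,.5,.6,.7)]
        print(n,m.round(4),'len',np.linalg.norm(p[1]-p[0]).round(4),'yaw',np.degrees(np.arctan2(*(p[0]-p[1])[[1,0]])).round(2),'ztop',np.median(bydepth(w,u)[:,2]).round(4),'move',(m[:2]-s['tool_pos'][:2]).round(4))
E
python3 - <<'E'
from rods import *
rods(dict(A=[(205,71),(212,217)],B=[(314,88),(307,231)],C=[(366,115),(354,252)],D=[(420,102),(401,242)]))
E
```

```text
tcp [0.4751 0.185  0.1779] rot [-3.14  -0.008 -1.534] yawdeg -87.9 op 0.383 F [-0.7 -0.4  0.1] t 25.25
A [0.5035 0.2841 0.034 ] len 0.129 yaw -1.22 ztop 0.0393 move [0.0284 0.0991]
B [0.4929 0.194  0.034 ] len 0.1304 yaw -1.28 ztop 0.0402 move [0.0177 0.009 ]
C [0.4722 0.148  0.034 ] len 0.1308 yaw -0.71 ztop 0.0403 move [-0.0029 -0.037 ]
D [0.4846 0.1029 0.034 ] len 0.131 yaw -0.75 ztop 0.0397 move [ 0.0094 -0.0821]
```

```bash
python3 -m inch '{"xyz":[[0.003,-0.025,0],[0.003,-0.025,0],[0.003,-0.02,-0.01],[0,-0.008,-0.03],[0,0,-0.03],[0,0,-0.025],[0,0,-0.01],[0,0,0],[0,0,0]],"delta_rot":[[0,0,-1],[0,0,-1],[0,0,-1.2],[0,0,0],[0,0,0],[0,0,0],[0,0,0],[0,0,0],[0,0,0]],"gripper":[0.62,0.62,0.62,0.62,0.62,0.62,0.62,0.62,0.62]}'
```

```text
clock: 26.05
tool_pos: [0.4887, 0.1024, 0.0713]
ee_rot: [-3.134, -0.006, -1.581]
force: [-0.1, -0.3, -0.5]
opening: 0.378
```

```bash
python3 -m inch '{"xyz":[[-0.004,0,-0.012],[0,0,-0.015],[0,0,-0.012],[0,0,0],[0,0,0]],"delta_rot":[[0.3,0.4,-0.5],[0,0,0],[0,0,0],[0,0,0],[0,0,0]],"gripper":[0.62,0.62,0.62,0.62,0.62]}';python3 -c "
from h import *
grab('wrist','w20.png')"
```

```text
clock: 26.47
tool_pos: [0.4892, 0.1045, 0.0365]
ee_rot: [-3.134, 0.004, -1.586]
force: [0.3, -0.6, 0.6]
opening: 0.378
```

View pics/w20.png

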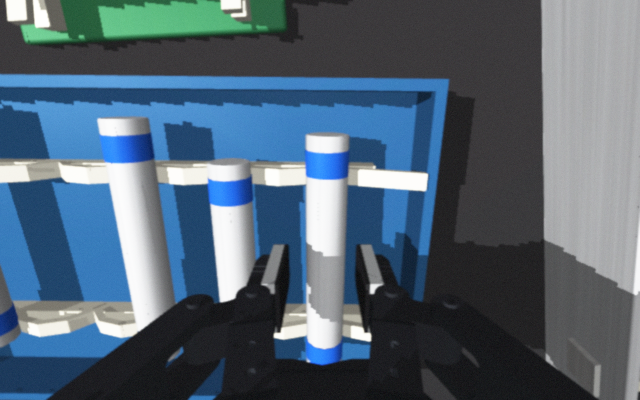

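```bash
python3 -m inch '{"xyz":[[-0.003,-0.002,-0.01],[0,0,-0.008],[0,0,-0.005],[0,0,0],[0,0,0]],"delta_rot":[[-0.2,0.4,0],[0,0,0],[0,0,0],[0,0,0],[0,0,0]],"gripper":[0.62,0.62,0.62,0.62,0.62]}'; python3 -m inch '{"xyz":[[0,0,0],[0,0,0],[0,0,0],[0,0,0],[0,0,0]],"delta_rot":[[0,0,0],[0,0,0],[0,0,0],[0,0,0],[0,0,0]],"gripper":[0.8,1,1,1,1]}' 40
```

```text
clock: 26.93
tool_pos: [0.4872, 0.1033, 0.0132]
ee_rot: [-3.138, 0.001, -1.585]
force: [0.9, -0.2, 0.5]
opening: 0.376
clock: 27.35
tool_pos: [0.4871, 0.1029, 0.0134]
ee_rot: [-3.139, 0.001, -1.586]
force: [-0.2, -0.8, -2.8]
opening: 0.218
```

```bash
python3 -m inch '{"xyz":[[0,0,0.015],[0,0,0.03],[0,0,0.04],[0,-0.02,0.035],[0,-0.036,0],[0,-0.036,0],[0,-0.036,0],[0,-0.036,0],[0,-0.036,0],[0,-0.036,0],[0,-0.036,0],[0,-0.036,0]],"delta_rot":[[0,0,0],[0,0,0],[0,0,0],[0,0,1],[0,0,1.5],[0,0,1.5],[0,0,1.5],[0,0,1.5],[0,0,1.5],[0,0,1.5],[0,0,1.5],[0,0,0]],"gripper":[1,1,1,1,1,1,1,1,1,1,1,1]}'
python3 -m inch '{"xyz":[[0,-0.035,0],[0,-0.015,0],[0,0,0],[0,0,0]],"delta_rot":[[0,0,0],[0,0,0],[0,0,0],[0,0,0]],"gripper":[1,1,1,1]}'
```

```text
clock: 28.35
tool_pos: [0.4852, -0.2059, 0.1389]
ee_rot: [-3.137, 0.001, -1.35]
force: [0.4, 0.1, -0.3]
opening: 0.217
clock: 28.68
tool_pos: [0.4821, -0.2684, 0.1398]
ee_rot: [-3.137, -0.004, -1.362]
force: [0.1, 0.4, -1.9]
opening: 0.221
```

```bash
python3 -m inch '{"xyz":[[0.004,-0.008,0],[0.003,-0.006,-0.02],[0,0,-0.025],[0,0,-0.02],[0,0,0],[0,0,0]],"delta_rot":[[0.1,0.2,-0.6],[0,0,-0.5],[0,0,0],[0,0,0],[0,0,0],[0,0,0]],"gripper":[1,1,1,1,1,1]}';python3 -c "
from h import *
grab('wrist','w21.png');fwd()"
```

```text
clock: 29.18
tool_pos: [0.4938, -0.2768, 0.0731]
ee_rot: [-3.137, 0.002, -1.375]
force: [-0.8, 0.2, -0.2]
opening: 0.219
tcp [ 0.4938 -0.2764  0.0731] rot [-3.137e+00  2.000e-03 -1.374e+00] yawdeg -78.73 op 0.22 F [ 0.1  1.3 -1. ] t 29.2333
```

View pics/w21.png

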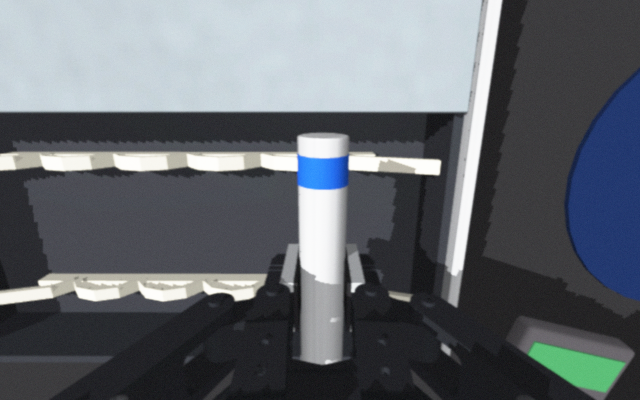

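```bash
python3 -m inch '{"xyz":[[-0.003,-0.008,-0.005],[-0.001,-0.001,-0.015],[0,0,-0.015],[0,0,-0.005],[0,0,0],[0,0,0]],"delta_rot":[[0,0.2,-0.3],[0,0,0],[0,0,0],[0,0,0],[0,0,0],[0,0,0]],"gripper":[1,1,1,1,1,1]}';python3 -c "
from h import *
grab('wrist','w22.png');fwd()"
```

```text
clock: 29.73
tool_pos: [0.4936, -0.2876, 0.0375]
ee_rot: [-3.134, -0.001, -1.377]
force: [0.4, -0.1, -0.6]
opening: 0.217
tcp [ 0.4937 -0.2877  0.0377] rot [-3.133e+00 -2.000e-03 -1.377e+00] yawdeg -78.89 op 0.222 F [-0.2 -0.3 -1.1] t 29.7833
```

View pics/w22.png

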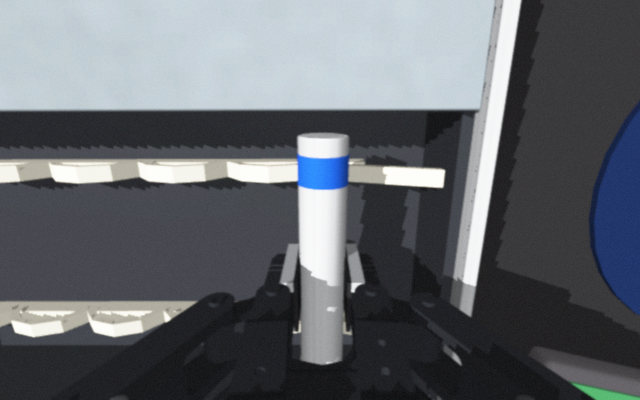

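```bash
python3 -m inch '{"xyz":[[-0.003,0.003,-0.008],[-0.001,0,-0.008],[0,0,-0.004],[0,0,0],[0,0,0]],"delta_rot":[[0,0.3,0],[0,0,0],[0,0,0],[0,0,0],[0,0,0]],"gripper":[1,1,1,1,1]}'
```

```text
clock: 30.2
tool_pos: [0.4905, -0.2846, 0.0178]
ee_rot: [-3.136, -0.002, -1.376]
force: [0.4, -1.1, -1.3]
opening: 0.216
```

```bash
python3 -m inch '{"xyz":[[0,0,-0.004],[0,0,0],[0,0,0],[0,0,0],[0,0,0],[0,0,0],[0,0,0.015],[0,0,0.03],[0,0,0.04],[0,0.01,0.035],[0,0.03,0.01],[0,0,0]],"delta_rot":[[0,0,0],[0,0,0],[0,0,0],[0,0,0],[0,0,0],[0,0,0],[0,0,0],[0,0,0],[0,0,0],[0,0,0],[0,0,0],[0,0,0]],"gripper":[1,1,0.62,0.62,0.62,0.62,0.62,0.62,0.62,0.62,0.62,0.62]}'; python3 -c "
from h import *
fwd();grab('wrist','w23.png')"
```

```text
clock: 31.2
tool_pos: [0.4886, -0.2445, 0.148]
ee_rot: [-3.139, -0.001, -1.38]
force: [0.2, 0.5, -1.3]
opening: 0.383
tcp [ 0.4886 -0.2445  0.148 ] rot [-3.139e+00 -1.000e-03 -1.380e+00] yawdeg -79.09 op 0.383 F [ 0.2  0.5 -1.3] t 31.2
```

View pics/w23.png

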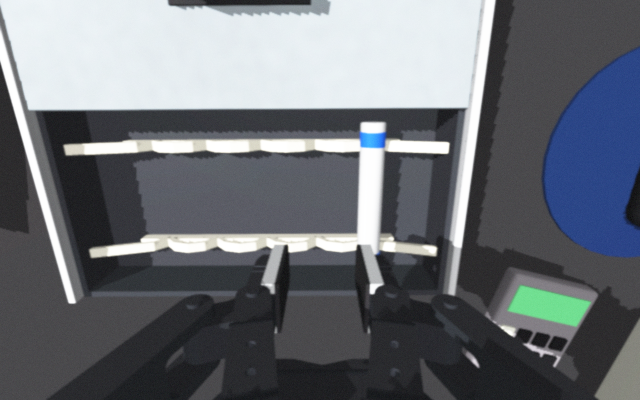

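```bash
python3 -m inch '{"xyz":[[-0.001,0.025,0.01],[-0.001,0.036,0.01],[-0.001,0.036,0],[-0.001,0.036,0],[-0.001,0.036,0],[-0.001,0.036,0],[-0.002,0.036,0],[-0.002,0.036,0],[-0.002,0.036,0],[-0.002,0.03,0],[0,0.015,0],[0,0,0]],"delta_rot":[[0,0,-1],[0,0,-1.2],[0,0,-1.2],[0,0,-1.2],[0,0,-1.2],[0,0,-1.2],[0,0,-1.2],[0,0,-1.2],[0,0,-1.2],[0,0,-1.2],[0,0,0],[0,0,0]],"gripper":[0.62,0.62,0.62,0.62,0.62,0.62,0.62,0.62,0.62,0.62,0.62,0.62]}'
python3 -m inch '{"xyz":[[0,0,0],[0,0,0]],"delta_rot":[[0,0,0],[0,0,0]],"gripper":[0.62,0.62]}'
python3 -c "
from h import *
fwd();grab('wrist','w24.png')"
```

```text
clock: 32.25
tool_pos: [0.4685, 0.1189, 0.1665]
ee_rot: [-3.139, -0.01, -1.608]
force: [0.3, -1.2, -0.5]
opening: 0.377
clock: 32.42
tool_pos: [0.4682, 0.1186, 0.1658]
ee_rot: [-3.139, -0.012, -1.606]
force: [0.1, -1.8, 0.6]
opening: 0.383
tcp [0.4682 0.1186 0.1658] rot [-3.139 -0.012 -1.606] yawdeg -92.01 op 0.383 F [ 0.1 -1.8  0.6] t 32.4167
```

View pics/w24.png

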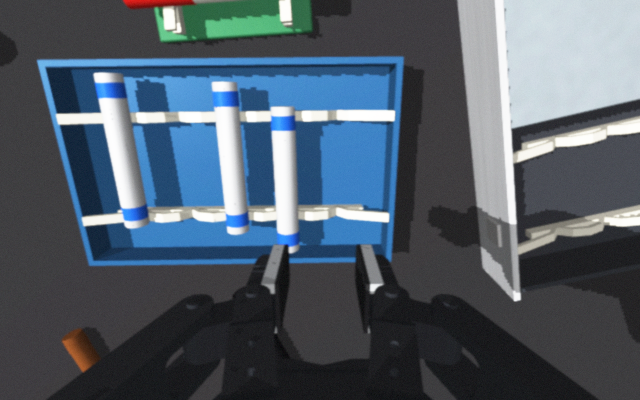

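Run:
```python
from rods import *
rods(dict(A=[(109,74),(136,227)],B=[(225,83),(238,233)],C=[(284,107),(288,251)]))
```

```text
tcp [0.4684 0.1178 0.1659] rot [-3.139 -0.011 -1.608] yawdeg -92.12 op 0.375 F [ 0.  -0.   0.3] t 32.5167
A [0.5028 0.2831 0.034 ] len 0.1304 yaw -2.63 ztop 0.0385 move [0.0344 0.1653]
B [0.4929 0.1919 0.034 ] len 0.1301 yaw -1.98 ztop 0.0392 move [0.0246 0.0741]
C [0.4728 0.1467 0.034 ] len 0.1302 yaw -2.45 ztop 0.04 move [0.0044 0.029 ]
```

```bash
python3 -m inch '{"xyz":[[0.002,0.013,-0.01],[0.001,0.013,-0.02],[0,0,-0.03],[0,0,-0.025],[0,0,-0.01],[0,0,0],[0,0,0]],"delta_rot":[[0.3,0,0.5],[0.3,0,0.5],[0,0,0],[0,0,0],[0,0,0],[0,0,0],[0,0,0]],"gripper":[0.62,0.62,0.62,0.62,0.62,0.62,0.62]}'
```

```text
clock: 33.15
tool_pos: [0.475, 0.1365, 0.07]
ee_rot: [-3.134, 0.002, -1.605]
force: [0.6, -0.9, 0.8]
opening: 0.378
```

```bash
python3 -m inch '{"xyz":[[-0.003,0.009,-0.008],[0,0.001,-0.015],[0,0,-0.01],[0,0,0],[0,0,0]],"delta_rot":[[0,0.4,0.9],[0,0,0],[0,0,0],[0,0,0],[0,0,0]],"gripper":[0.62,0.62,0.62,0.62,0.62]}';python3 -c "
from h import *
grab('wrist','w25.png')"
```

```text
clock: 33.57
tool_pos: [0.4748, 0.1485, 0.0395]
ee_rot: [-3.137, 0.006, -1.587]
force: [-0.1, -0.5, 0.9]
opening: 0.382
```

View pics/w25.png

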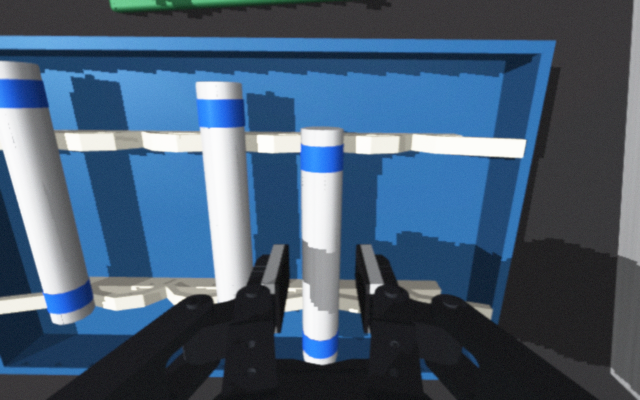

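```bash
python3 -m inch '{"xyz":[[-0.001,0,-0.012],[0,0,-0.01],[0,0,-0.004],[0,0,0],[0,0,0]],"delta_rot":[[-0.3,0.2,-0.2],[0,0,0],[0,0,0],[0,0,0],[0,0,0]],"gripper":[0.62,0.62,0.62,0.62,0.62]}'; python3 -m inch '{"xyz":[[0,0,0],[0,0,0],[0,0,0],[0,0,0],[0,0,0]],"delta_rot":[[0,0,0],[0,0,0],[0,0,0],[0,0,0],[0,0,0]],"gripper":[0.8,1,1,1,1]}' 40
```

```text
clock: 34.03
tool_pos: [0.4744, 0.1493, 0.0122]
ee_rot: [-3.139, 0.002, -1.59]
force: [0.6, 0.2, 0.8]
opening: 0.379
clock: 34.45
tool_pos: [0.4745, 0.1491, 0.0125]
ee_rot: [-3.139, 0.002, -1.591]
force: [-0.1, 1.0, -1.5]
opening: 0.218
```

```bash
python3 -m inch '{"xyz":[[0,0,0.015],[0,0,0.03],[0,0,0.04],[0,-0.02,0.035],[0.001,-0.036,0],[0.001,-0.036,0],[0.001,-0.036,0],[0.001,-0.036,0],[0.001,-0.036,0],[0.001,-0.036,0],[0.001,-0.036,0],[0.001,-0.036,0]],"delta_rot":[[0,0,0],[0,0,0],[0,0,0],[0,0,1],[0,0,1.5],[0,0,1.5],[0,0,1.5],[0,0,1.5],[0,0,1.5],[0,0,1.5],[0,0,1],[0,0,0]],"gripper":[1,1,1,1,1,1,1,1,1,1,1,1]}'
python3 -m inch '{"xyz":[[0,-0.035,0],[0,-0.02,0],[0,0,0],[0,0,0]],"delta_rot":[[0,0,0],[0,0,0],[0,0,0],[0,0,0]],"gripper":[1,1,1,1]}'
```

```text
clock: 35.45
tool_pos: [0.4801, -0.162, 0.1384]
ee_rot: [-3.136, 0.001, -1.368]
force: [0.5, 1.0, -1.7]
opening: 0.215
clock: 35.78
tool_pos: [0.4772, -0.23, 0.1396]
ee_rot: [-3.134, -0.004, -1.38]
force: [0.5, 0.0, -1.2]
opening: 0.221
```

```bash
python3 -m inch '{"xyz":[[0.002,-0.006,-0.01],[0.001,0,-0.025],[0,0,-0.03],[0,0,-0.02],[0,0,0],[0,0,0]],"delta_rot":[[0.1,0.3,0],[0,0,0],[0,0,0],[0,0,0],[0,0,0],[0,0,0]],"gripper":[1,1,1,1,1,1]}';python3 -c "
from h import *
grab('wrist','w26.png');fwd()"
```

```text
clock: 36.28
tool_pos: [0.4817, -0.2302, 0.0524]
ee_rot: [-3.137, 0.001, -1.375]
force: [0.1, 0.8, -0.9]
opening: 0.22
tcp [ 0.4817 -0.2299  0.0526] rot [-3.137e+00  2.000e-03 -1.375e+00] yawdeg -78.77 op 0.216 F [ 0.2  1.2 -1.4] t 36.3333
```

View pics/w26.png

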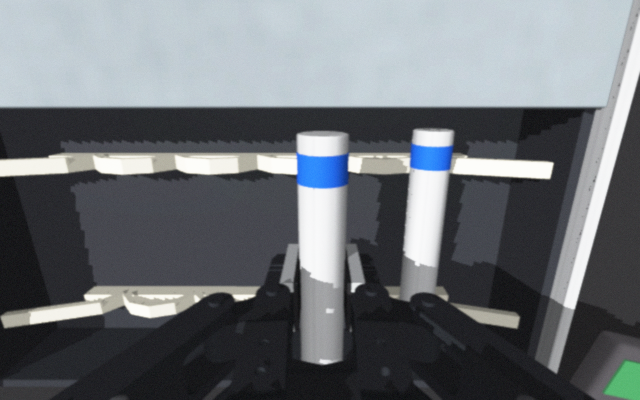

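```bash
python3 -m inch '{"xyz":[[0,-0.009,-0.004],[-0.0005,-0.001,-0.008],[0,0,-0.01],[0,0,-0.006],[0,0,0],[0,0,0]],"delta_rot":[[0,0.2,-0.3],[0,0,0],[0,0,0],[0,0,0],[0,0,0],[0,0,0]],"gripper":[1,1,1,1,1,1]}';python3 -c "
from h import *
grab('wrist','w27.png');fwd()"
```

```text
clock: 36.83
tool_pos: [0.4842, -0.2406, 0.026]
ee_rot: [-3.135, -0.0, -1.378]
force: [-1.2, 0.4, -1.6]
opening: 0.22
tcp [ 0.4842 -0.2406  0.026 ] rot [-3.135 -0.    -1.378] yawdeg -78.97 op 0.221 F [-0.2  0.4 -1.6] t 36.8833
```

View pics/w27.png

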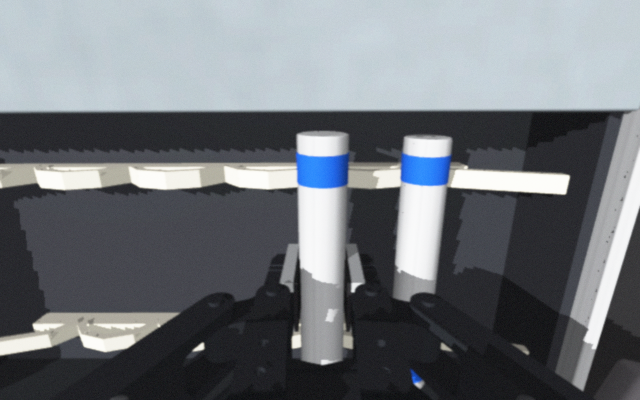

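```bash
python3 -m inch '{"xyz":[[-0.003,0,-0.006],[0,0,-0.005],[0,0,0],[0,0,0]],"delta_rot":[[0,0.3,0],[0,0,0],[0,0,0],[0,0,0]],"gripper":[1,1,1,1]}'
```

```text
clock: 37.22
tool_pos: [0.481, -0.2407, 0.0143]
ee_rot: [-3.14, 0.001, -1.378]
force: [0.5, 0.5, -1.4]
opening: 0.219
```

```bash
python3 -m inch '{"xyz":[[0,0,0],[0,0,0],[0,0,0],[0,0,0],[0,0,0.012],[0,0,0.03],[0,0,0.04],[0,0.01,0.035],[0,0.03,0.01],[0,0,0]],"delta_rot":[[0,0,0],[0,0,0],[0,0,0],[0,0,0],[0,0,0],[0,0,0],[0,0,0],[0,0,0],[0,0,0],[0,0,0]],"gripper":[0.68,0.68,0.68,0.68,0.66,0.62,0.62,0.62,0.62,0.62]}'; python3 -c "
from h import *
fwd();grab('wrist','w28.png')"
```

```text
clock: 38.05
tool_pos: [0.479, -0.2013, 0.1498]
ee_rot: [3.141, 0.001, -1.384]
force: [0.5, 1.3, 0.3]
opening: 0.378
tcp [ 0.479  -0.2013  0.1498] rot [ 3.141e+00  1.000e-03 -1.384e+00] yawdeg -79.3 op 0.378 F [0.5 1.3 0.3] t 38.05
```

View pics/w28.png

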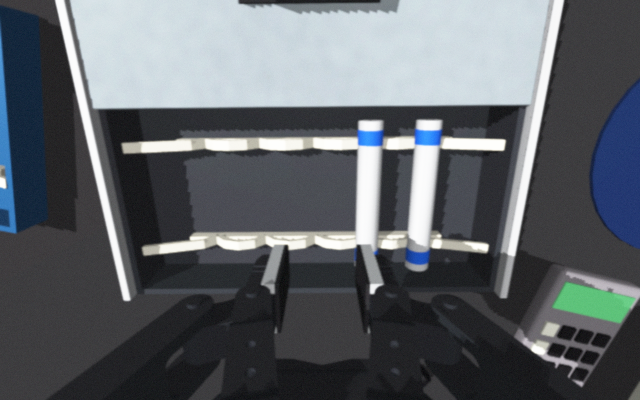

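Two rods seated in the grooves. Next B.

```bash
python3 -m inch '{"xyz":[[0,0.025,0.01],[0,0.036,0.01],[0,0.036,0],[0,0.036,0],[0,0.036,0],[0,0.036,0],[0,0.036,0],[0,0.036,0],[0,0.036,0],[0,0.03,0],[0,0.015,0],[0,0,0]],"delta_rot":[[0,0,-1],[0,0,-1.2],[0,0,-1.2],[0,0,-1.2],[0,0,-1.2],[0,0,-1.2],[0,0,-1.2],[0,0,-1.2],[0,0,-1.2],[0,0,-0.5],[0,0,0],[0,0,0]],"gripper":[0.62,0.62,0.62,0.62,0.62,0.62,0.62,0.62,0.62,0.62,0.62,0.62]}'
python3 -m inch '{"xyz":[[0,0,0],[0,0,0]],"delta_rot":[[0,0,0],[0,0,0]],"gripper":[0.62,0.62]}'
python3 -c "
from h import *
fwd();grab('wrist','w29.png')"
```

```text
clock: 39.1
tool_pos: [0.4741, 0.1606, 0.175]
ee_rot: [-3.137, -0.004, -1.604]
force: [-0.1, -0.6, 0.1]
opening: 0.377
clock: 39.27
tool_pos: [0.474, 0.1599, 0.1748]
ee_rot: [-3.137, -0.006, -1.602]
force: [-0.3, -0.5, -0.0]
opening: 0.381
tcp [0.474  0.1599 0.1748] rot [-3.137 -0.006 -1.602] yawdeg -91.81 op 0.381 F [-0.3 -0.5 -0. ] t 39.2667
```

View pics/w29.png

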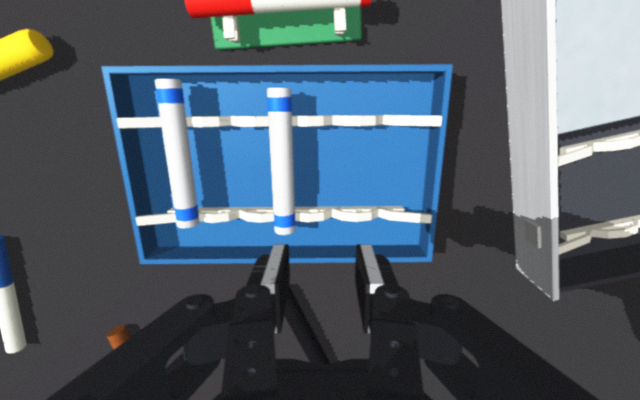

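Run:
```python
from rods import *
rods(dict(A=[(169,80),(188,227)],B=[(279,89),(285,234)]))
```

```text
tcp [0.4741 0.1591 0.175 ] rot [-3.137 -0.005 -1.604] yawdeg -91.92 op 0.381 F [-0.8 -0.1  1.1] t 39.3667
A [0.5027 0.2829 0.034 ] len 0.1307 yaw -2.11 ztop 0.0392 move [0.0287 0.1238]
B [0.4926 0.1923 0.034 ] len 0.131 yaw -1.65 ztop 0.039 move [0.0185 0.0332]
```

```bash
python3 -m inch '{"xyz":[[0.006,0.013,-0.01],[0.006,0.013,-0.02],[0.003,0.008,-0.03],[0,0,-0.03],[0,0,-0.015],[0,0,0],[0,0,0]],"delta_rot":[[0.3,0.2,0.5],[0,0,0],[0,0,0],[0,0,0],[0,0,0],[0,0,0],[0,0,0]],"gripper":[0.62,0.62,0.62,0.62,0.62,0.62,0.62]}'
```

```text
clock: 40.0
tool_pos: [0.4932, 0.186, 0.0684]
ee_rot: [-3.137, 0.004, -1.61]
force: [0.3, -0.6, 1.4]
opening: 0.379
```

```bash
python3 -m inch '{"xyz":[[-0.002,0.006,-0.008],[-0.001,0,-0.015],[0,0,-0.01],[0,0,0],[0,0,0]],"delta_rot":[[-0.2,0.3,0.9],[0,0,0],[0,0,0],[0,0,0],[0,0,0]],"gripper":[0.62,0.62,0.62,0.62,0.62]}';python3 -c "
from h import *
grab('wrist','w30.png')"
```

```text
clock: 40.42
tool_pos: [0.493, 0.1923, 0.0381]
ee_rot: [-3.137, 0.004, -1.594]
force: [0.6, 0.3, 0.6]
opening: 0.378
```

View pics/w30.png

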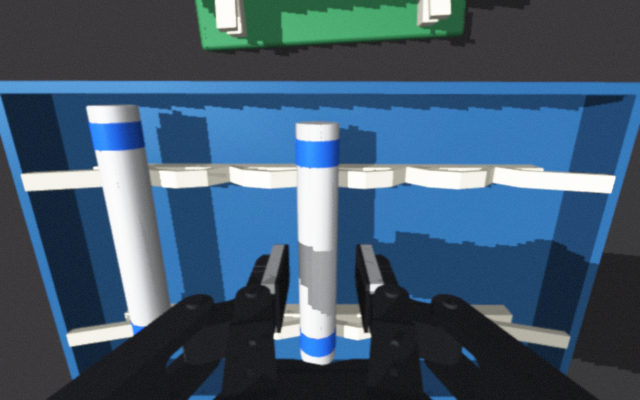

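```bash
python3 -m inch '{"xyz":[[-0.001,0.0015,-0.012],[0,0,-0.009],[0,0,-0.004],[0,0,0],[0,0,0]],"delta_rot":[[-0.2,0.2,0],[0,0,0],[0,0,0],[0,0,0],[0,0,0]],"gripper":[0.62,0.62,0.62,0.62,0.62]}'; python3 -m inch '{"xyz":[[0,0,0],[0,0,0],[0,0,0],[0,0,0],[0,0,0]],"delta_rot":[[0,0,0],[0,0,0],[0,0,0],[0,0,0],[0,0,0]],"gripper":[0.8,1,1,1,1]}' 40
```

```text
clock: 40.88
tool_pos: [0.4927, 0.195, 0.0121]
ee_rot: [-3.139, 0.001, -1.593]
force: [0.4, -0.3, 0.1]
opening: 0.386
clock: 41.3
tool_pos: [0.4927, 0.1948, 0.0123]
ee_rot: [-3.139, 0.001, -1.593]
force: [0.1, 0.1, -1.4]
opening: 0.22
```

```bash
python3 -m inch '{"xyz":[[0,0,0.015],[0,0,0.03],[0,0,0.04],[-0.002,-0.02,0.035],[-0.002,-0.036,0],[-0.002,-0.036,0],[-0.002,-0.036,0],[-0.002,-0.036,0],[-0.002,-0.036,0],[-0.002,-0.036,0],[-0.002,-0.036,0],[-0.002,-0.036,0]],"delta_rot":[[0,0,0],[0,0,0],[0,0,0],[0,0,1],[0,0,1.5],[0,0,1.5],[0,0,1.5],[0,0,1.5],[0,0,1.5],[0,0,1.5],[0,0,1],[0,0,0]],"gripper":[1,1,1,1,1,1,1,1,1,1,1,1]}'
python3 -m inch '{"xyz":[[0,-0.035,0],[0,-0.02,0],[0,0,0],[0,0,0]],"delta_rot":[[0,0,0],[0,0,0],[0,0,0],[0,0,0]],"gripper":[1,1,1,1]}'
```

```text
clock: 42.3
tool_pos: [0.4718, -0.1158, 0.138]
ee_rot: [-3.135, 0.002, -1.372]
force: [2.1, 0.0, -2.1]
opening: 0.22
clock: 42.63
tool_pos: [0.4688, -0.1831, 0.1395]
ee_rot: [-3.132, -0.002, -1.385]
force: [-0.4, 0.8, -1.5]
opening: 0.219
```

```bash
python3 -m inch '{"xyz":[[0,-0.01,-0.01],[-0.002,-0.005,-0.025],[0,0,-0.03],[0,0,-0.025],[0,0,0],[0,0,0]],"delta_rot":[[0.1,0.4,0.3],[0,0,0],[0,0,0],[0,0,0],[0,0,0],[0,0,0]],"gripper":[1,1,1,1,1,1]}';python3 -c "
from h import *
grab('wrist','w31.png');fwd()"
```

```text
clock: 43.13
tool_pos: [0.4688, -0.1928, 0.0474]
ee_rot: [-3.136, 0.004, -1.374]
force: [0.3, -0.2, -0.8]
opening: 0.219
tcp [ 0.4688 -0.1924  0.0476] rot [-3.136  0.004 -1.373] yawdeg -78.67 op 0.217 F [-1.   0.7 -1.4] t 43.1833
```

View pics/w31.png

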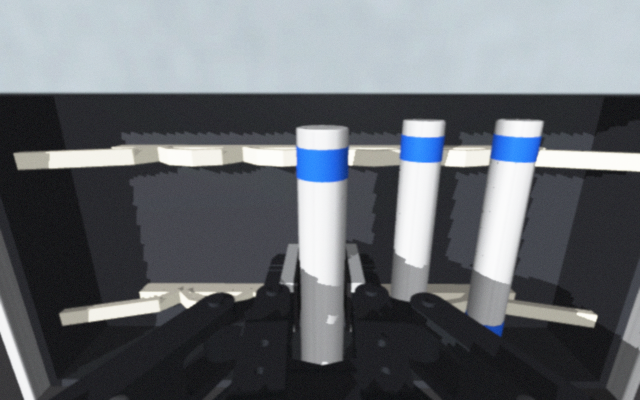

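```bash
python3 -m inch '{"xyz":[[0,-0.0015,-0.01],[0,-0.0005,-0.01],[0,0,-0.007],[0,0,0],[0,0,0]],"delta_rot":[[-0.2,0.3,-0.3],[0,0,0],[0,0,0],[0,0,0],[0,0,0]],"gripper":[1,1,1,1,1]}'
```

```text
clock: 43.6
tool_pos: [0.4723, -0.1932, 0.022]
ee_rot: [-3.136, -0.0, -1.375]
force: [-0.4, -0.9, -1.1]
opening: 0.217
```

```bash
python3 -m inch '{"xyz":[[-0.002,-0.001,-0.005],[0,-0.0005,-0.002],[0,0,0],[0,0,0]],"delta_rot":[[0,0.3,-0.2],[0,0,0],[0,0,0],[0,0,0]],"gripper":[1,1,1,1]}';python3 -c "
from h import *
grab('wrist','w32.png');fwd()"
```

```text
clock: 43.93
tool_pos: [0.4704, -0.1953, 0.015]
ee_rot: [-3.141, 0.0, -1.379]
force: [0.3, -0.0, -1.5]
opening: 0.217
tcp [ 0.4705 -0.1953  0.015 ] rot [-3.141  0.    -1.379] yawdeg -79.04 op 0.218 F [ 0.8 -0.2 -1.1] t 43.9833
```

View pics/w32.png

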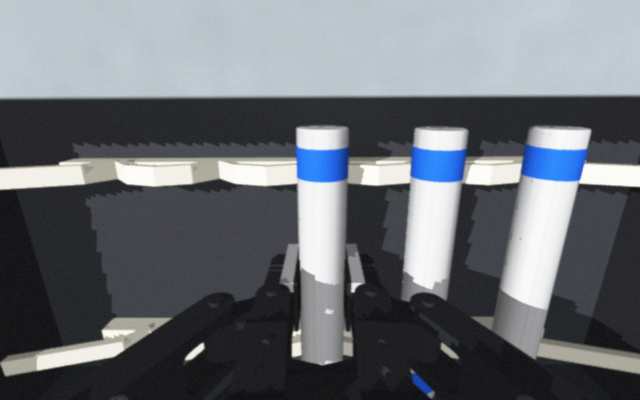

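Seated, spacing even. Release.

```bash
python3 -m inch '{"xyz":[[0,0,-0.001],[0,0,0],[0,0,0],[0,0,0],[0,0,0.012],[0,0,0.03],[0,0,0.04],[0,0.01,0.035],[0,0.03,0.02],[0,0,0]],"delta_rot":[[0,0,0],[0,0,0],[0,0,0],[0,0,0],[0,0,0],[0,0,0],[0,0,0],[0,0,0],[0,0,0],[0,0,0]],"gripper":[0.68,0.68,0.68,0.68,0.66,0.62,0.62,0.62,0.62,0.62]}'; python3 -c "
from h import *
fwd();grab('wrist','w33.png')"
python3 -m inch '{"xyz":[[0,0.025,0.01],[0.002,0.036,0.01],[0.002,0.036,0],[0.002,0.036,0],[0.002,0.036,0],[0.002,0.036,0],[0.002,0.036,0],[0.002,0.036,0],[0,0.036,0],[0,0.036,0],[0,0.036,0],[0,0.036,0]],"delta_rot":[[0,0,-1],[0,0,-1.2],[0,0,-1.2],[0,0,-1.2],[0,0,-1.2],[0,0,-1.2],[0,0,-1.2],[0,0,-1.2],[0,0,-1.2],[0,0,-0.5],[0,0,0],[0,0,0]],"gripper":[0.62,0.62,0.62,0.62,0.62,0.62,0.62,0.62,0.62,0.62,0.62,0.62]}'
python3 -m inch '{"xyz":[[0,0.02,0],[0,0,0],[0,0,0]],"delta_rot":[[0,0,0],[0,0,0],[0,0,0]],"gripper":[0.62,0.62,0.62]}'
python3 -c "
from h import *
fwd();grab('wrist','w34.png')"
```

```text
clock: 44.82
tool_pos: [0.4682, -0.1556, 0.1593]
ee_rot: [3.139, 0.001, -1.385]
force: [0.4, 1.0, -0.2]
opening: 0.378
tcp [ 0.4682 -0.1556  0.1593] rot [ 3.139e+00  1.000e-03 -1.385e+00] yawdeg -79.34 op 0.378 F [ 0.4  1.  -0.2] t 44.8167
clock: 45.87
tool_pos: [0.4777, 0.2629, 0.1844]
ee_rot: [-3.14, -0.003, -1.62]
force: [1.1, 0.6, -0.7]
opening: 0.379
clock: 46.12
tool_pos: [0.4762, 0.2913, 0.1831]
ee_rot: [-3.141, -0.005, -1.61]
force: [0.4, -0.0, -0.4]
opening: 0.379
tcp [0.4762 0.2913 0.1831] rot [-3.141 -0.005 -1.61 ] yawdeg -92.27 op 0.379 F [ 0.4 -0.  -0.4] t 46.1167
```

View pics/w33.png

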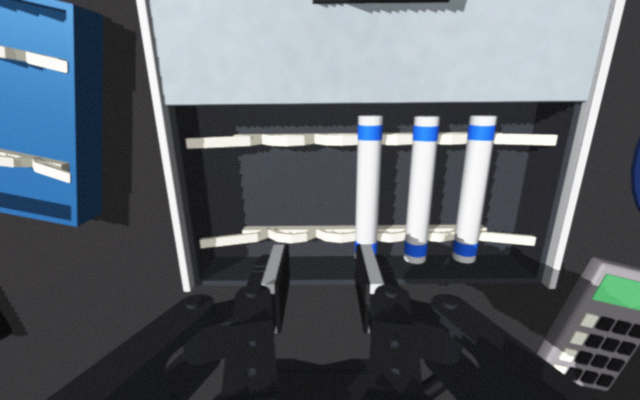

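View pics/w34.png

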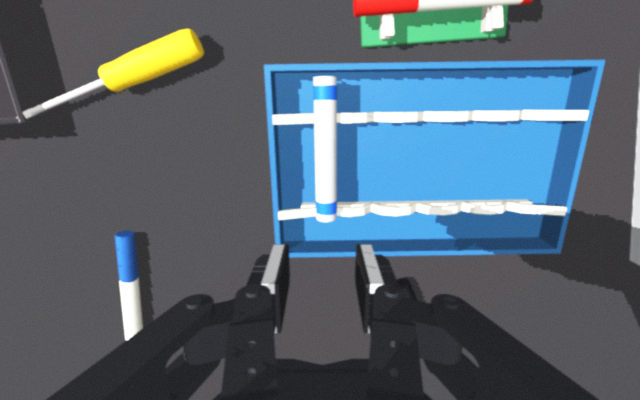

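Run:
```python
from rods import *
rods(dict(A=[(325,76),(327,221)]))
```

```text
tcp [0.4763 0.2903 0.1833] rot [-3.141 -0.004 -1.612] yawdeg -92.37 op 0.382 F [-0.1 -0.3  0.1] t 46.2167
A [0.503  0.2848 0.034 ] len 0.1317 yaw -1.28 ztop 0.0398 move [ 0.0267 -0.0055]
```

```bash
python3 -m inch '{"xyz":[[0.008,-0.003,-0.01],[0.008,-0.002,-0.025],[0.004,0,-0.03],[0,0,-0.03],[0,0,-0.015],[0,0,0],[0,0,0]],"delta_rot":[[0.2,0,0.6],[0,0,0.5],[0,0,0],[0,0,0],[0,0,0],[0,0,0],[0,0,0]],"gripper":[0.62,0.62,0.62,0.62,0.62,0.62,0.62]}'
```

```text
clock: 46.85
tool_pos: [0.5014, 0.2719, 0.0734]
ee_rot: [-3.137, 0.003, -1.611]
force: [0.2, -0.0, 0.1]
opening: 0.381
```

```bash
python3 -m inch '{"xyz":[[0,0,-0.01],[0,0,-0.01],[0,0,-0.01],[0,0,0],[0,0,0]],"delta_rot":[[0,0,0],[0,0,0],[0,0,0],[0,0,0],[0,0,0]],"gripper":[0.62,0.62,0.62,0.62,0.62]}';python3 -c "
from h import *
grab('wrist','w35.png')"
```

```text
clock: 47.27
tool_pos: [0.5038, 0.2709, 0.0448]
ee_rot: [-3.132, 0.006, -1.614]
force: [0.4, 0.5, -0.2]
opening: 0.385
```

View pics/w35.png

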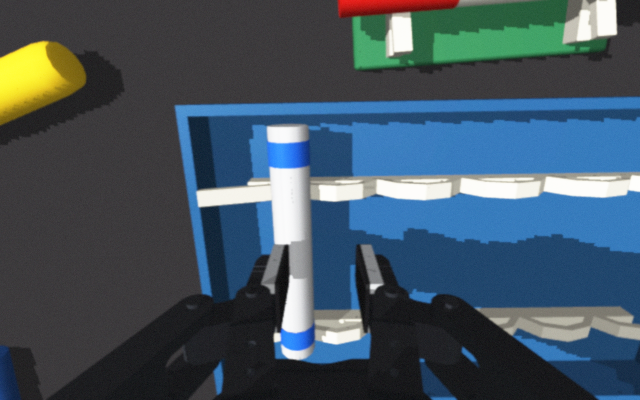

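```bash
python3 -m inch '{"xyz":[[0,0,0.004],[-0.003,0.012,0.002],[0,0,0],[0,0,0]],"delta_rot":[[0,0,0],[-0.3,0.5,1.1],[0,0,0],[0,0,0]],"gripper":[0.62,0.62,0.62,0.62]}';python3 -c "
from h import *
grab('wrist','w36.png')"
```

```text
clock: 47.65
tool_pos: [0.5009, 0.285, 0.0527]
ee_rot: [-3.141, 0.001, -1.592]
force: [-0.2, -0.7, 0.8]
opening: 0.38
```

View pics/w36.png

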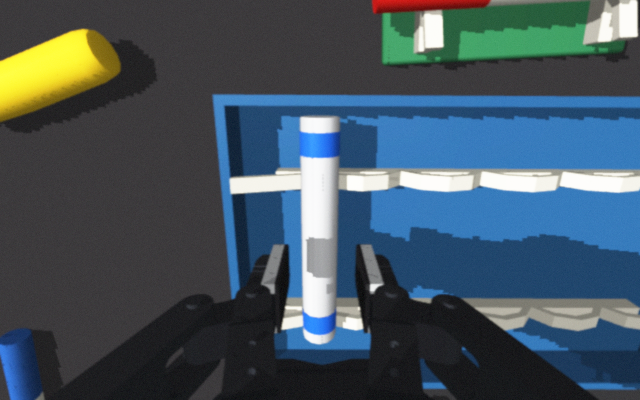

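Rod centred at col 320 between pads (277, 369). Down and grip.

```bash
python3 -m inch '{"xyz":[[0,0.001,-0.012],[0,0,-0.012],[0,0,-0.01],[0,0,-0.004],[0,0,0],[0,0,0]],"delta_rot":[[0,0,0],[0,0,0],[0,0,0],[0,0,0],[0,0,0],[0,0,0]],"gripper":[0.62,0.62,0.62,0.62,0.62,0.62]}'
```

```text
clock: 48.2
tool_pos: [0.4996, 0.2864, 0.0092]
ee_rot: [3.141, 0.001, -1.591]
force: [0.5, 0.0, -0.1]
opening: 0.381
```

```bash
python3 -m inch '{"xyz":[[0,-0.001,0.003],[0,0,0],[0,0,0],[0,0,0],[0,0,0],[0,0,0]],"delta_rot":[[0,0,0],[0,0,0],[0,0,0],[0,0,0],[0,0,0],[0,0,0]],"gripper":[0.62,0.8,1,1,1,1]}' 40
```

```text
clock: 48.7
tool_pos: [0.5004, 0.2863, 0.0137]
ee_rot: [-3.141, 0.003, -1.591]
force: [-1.0, -1.3, -0.8]
opening: 0.219
```

```bash
python3 -m inch '{"xyz":[[0,0,0.015],[0,0,0.03],[0,0,0.04],[-0.004,-0.02,0.035],[-0.004,-0.036,0],[-0.004,-0.036,0],[-0.004,-0.036,0],[-0.004,-0.036,0],[-0.004,-0.036,0],[-0.004,-0.036,0],[-0.004,-0.036,0],[-0.004,-0.036,0]],"delta_rot":[[0,0,0],[0,0,0],[0,0,0],[0,0,1],[0,0,1.5],[0,0,1.5],[0,0,1.5],[0,0,1.5],[0,0,1.5],[0,0,1.5],[0,0,1],[0,0,0]],"gripper":[1,1,1,1,1,1,1,1,1,1,1,1]}'
python3 -m inch '{"xyz":[[-0.003,-0.035,0],[0,-0.035,0],[0,-0.02,0],[0,0,0],[0,0,0]],"delta_rot":[[0,0,0],[0,0,0],[0,0,0],[0,0,0],[0,0,0]],"gripper":[1,1,1,1,1]}'
```

```text
clock: 49.7
tool_pos: [0.4597, -0.0281, 0.1383]
ee_rot: [-3.138, 0.001, -1.376]
force: [0.7, -0.2, -1.2]
opening: 0.218
clock: 50.12
tool_pos: [0.452, -0.1322, 0.1398]
ee_rot: [-3.135, -0.0, -1.39]
force: [-0.2, -0.1, -1.4]
opening: 0.222
```

```bash
python3 -m inch '{"xyz":[[0.004,-0.01,-0.01],[0.002,-0.006,-0.025],[0,0,-0.03],[0,0,-0.025],[0,0,0],[0,0,0]],"delta_rot":[[0.1,0.3,0.4],[0,0,0],[0,0,0],[0,0,0],[0,0,0],[0,0,0]],"gripper":[1,1,1,1,1,1]}';python3 -c "
from h import *
grab('wrist','w37.png');fwd()"
```

```text
clock: 50.62
tool_pos: [0.4596, -0.144, 0.0474]
ee_rot: [-3.138, 0.004, -1.378]
force: [0.8, 0.2, -0.4]
opening: 0.215
tcp [ 0.4596 -0.1437  0.0476] rot [-3.138  0.005 -1.378] yawdeg -78.95 op 0.219 F [ 0.3  0.1 -0.3] t 50.6667
```

View pics/w37.png

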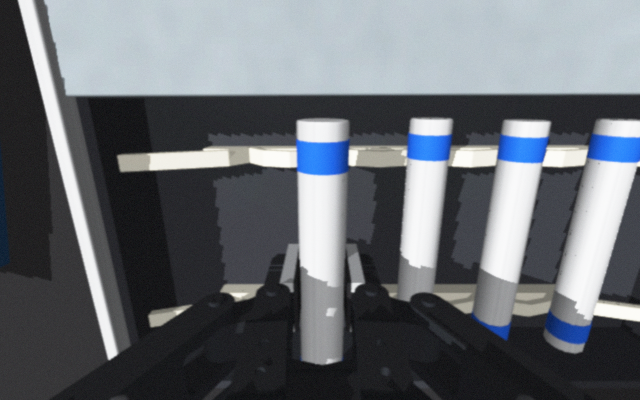

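```bash
python3 -m inch '{"xyz":[[-0.001,-0.005,-0.01],[-0.001,-0.0015,-0.01],[0,0,-0.008],[0,0,0],[0,0,0]],"delta_rot":[[-0.3,0.2,-0.1],[0,0,0],[0,0,0],[0,0,0],[0,0,0]],"gripper":[1,1,1,1,1]}'
```

```text
clock: 51.08
tool_pos: [0.4605, -0.1495, 0.0208]
ee_rot: [-3.136, -0.001, -1.376]
force: [-0.4, -0.7, -0.5]
opening: 0.224
```

```bash
python3 -m inch '{"xyz":[[-0.001,0,-0.005],[0,-0.0005,-0.002],[0,0,0],[0,0,0]],"delta_rot":[[0,0.3,-0.2],[0,0,0],[0,0,0],[0,0,0]],"gripper":[1,1,1,1]}';python3 -c "
from h import *
grab('wrist','w38.png');fwd()"
```

```text
clock: 51.42
tool_pos: [0.4599, -0.1502, 0.0138]
ee_rot: [-3.141, -0.0, -1.381]
force: [0.4, -0.6, -1.6]
opening: 0.217
tcp [ 0.46   -0.1502  0.0138] rot [-3.141e+00 -1.000e-03 -1.381e+00] yawdeg -79.1 op 0.22 F [-0.4  0.1 -1.4] t 51.4667
```

View pics/w38.png

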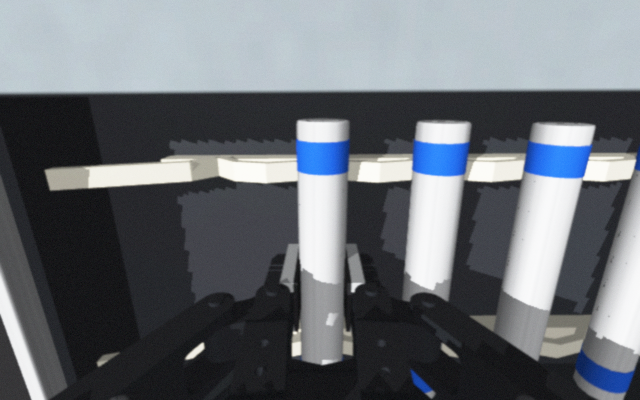

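```bash
python3 -m inch '{"xyz":[[0,0,0],[0,0,0],[0,0,0],[0,0,0],[0,0,0.012],[0,0,0.03],[0,0,0.04],[0.01,-0.01,0.04],[0.01,-0.02,0.04],[0.01,-0.02,0.02],[0,0,0],[0,0,0]],"delta_rot":[[0,0,0],[0,0,0],[0,0,0],[0,0,0],[0,0,0],[0,0,0],[0,0,0],[0,0,0],[0,0,0],[0,0,0],[0,0,0],[0,0,0]],"gripper":[0.68,0.68,0.68,0.68,0.66,0.62,0.62,0.5,0.3,0.3,0.3,0.3]}'; python3 -c "
from h import *
fwd();grab('wrist','w39.png');grab('top','t39.png');grab('side','s39.png');print(np.round(ctrl.read_state()['joints'],2))"
```

```text
clock: 52.47
tool_pos: [0.4871, -0.2005, 0.2018]
ee_rot: [3.139, -0.001, -1.381]
force: [-0.4, 0.2, -1.4]
opening: 0.699
tcp [ 0.4871 -0.2005  0.2018] rot [ 3.139e+00 -1.000e-03 -1.381e+00] yawdeg -79.11 op 0.699 F [-0.4  0.2 -1.4] t 52.4667
[-0.44  0.39  0.96  1.91 -0.36  1.03 -0.7 ]
```

View pics/w39.png

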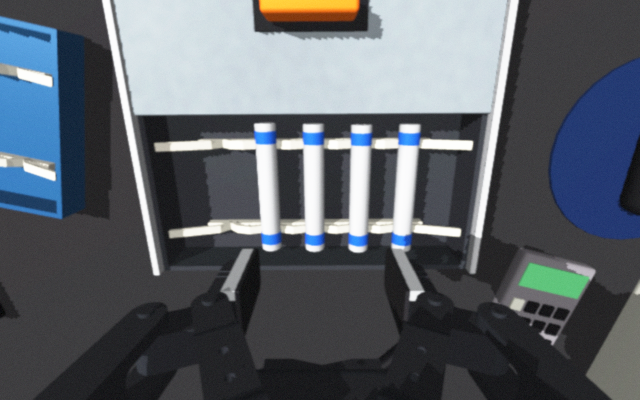

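View pics/t39.png

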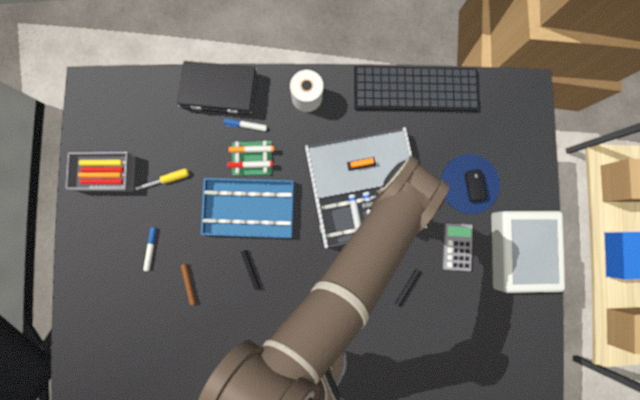

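View pics/s39.png

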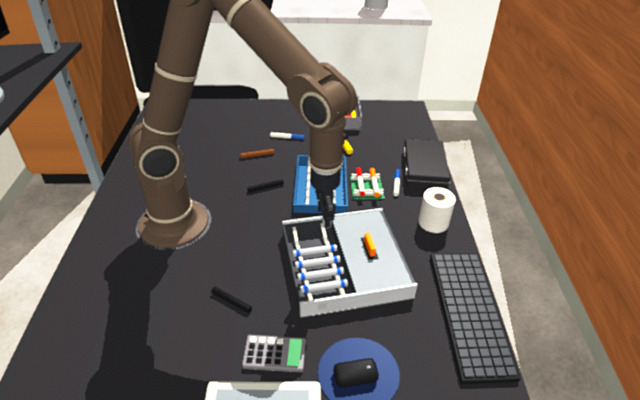

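Wrist/top/side pictures agree: four rods in the case, cradle empty, both pens in the rest, nothing astray. Now to the ridge to shut the cover.

```bash
python3 -m inch '{"xyz":[[0.01,0.002,0],[0.011,0.003,0],[0.011,0.003,0],[0.011,0.003,0],[0.011,0.003,0],[0.011,0.003,0],[0.011,0.003,0],[0.011,0.003,0],[0.011,0.003,0],[0.011,0.003,0],[0.011,0.003,0],[0.011,0.003,0]],"delta_rot":[[0,0,7],[0,0,7],[0,0,7],[0,0,7],[0,0,7],[0,0,7],[0,0,7],[0,0,7],[0,0,7],[0,0,7],[0,0,7],[0,0,7]],"gripper":[0.3,0.3,0.3,0.3,0.3,0.3,0.3,0.3,0.3,0.3,0.3,0.3]}'
python3 -m inch '{"xyz":[[0,0,0],[0,0,0],[0,0,0]],"delta_rot":[[0,0,4],[0,0,0],[0,0,0]],"gripper":[0.3,0.3,0.3]}'
```

```text
clock: 53.62
tool_pos: [0.6063, -0.1487, 0.1774]
ee_rot: [3.128, 0.037, 0.118]
force: [-0.1, -0.1, -1.0]
opening: 0.702
clock: 53.87
tool_pos: [0.6051, -0.1436, 0.1712]
ee_rot: [3.133, 0.046, 0.201]
force: [0.8, -0.3, 0.4]
opening: 0.7
```

```bash
python3 -m inch '{"xyz":[[0.008,-0.01,0],[0.008,-0.01,-0.02],[0,0,-0.025],[0,0,-0.02],[0,0,0],[0,0,0]],"delta_rot":[[0.5,-1.3,-0.3],[0.5,-1.2,-0.3],[0,0,0],[0,0,0],[0,0,0],[0,0,0]],"gripper":[0.3,0.3,0.3,0.3,0.3,0.3]}';python3 -c "
from h import *
grab('wrist','w40.png');fwd()"
```

```text
clock: 54.37
tool_pos: [0.6208, -0.1681, 0.1026]
ee_rot: [-3.141, -0.006, 0.174]
force: [0.3, 0.5, 0.0]
opening: 0.7
tcp [ 0.6205 -0.1681  0.1026] rot [-3.141 -0.005  0.174] yawdeg 9.96 op 0.702 F [0.4 0.6 0.2] t 54.4167
```

View pics/w40.png

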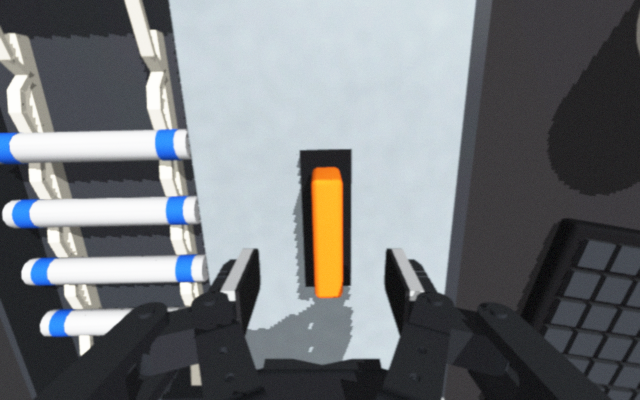

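```bash
python3 -m inch '{"xyz":[[0.001,0.002,-0.012],[0,0,-0.012],[0,0,-0.007],[0,0,0],[0,0,0]],"delta_rot":[[0,0.3,0.9],[0,0,0],[0,0,0],[0,0,0],[0,0,0]],"gripper":[0.3,0.3,0.3,0.3,0.3]}'
```

```text
clock: 54.83
tool_pos: [0.6237, -0.1664, 0.072]
ee_rot: [3.142, -0.005, 0.19]
force: [0.1, -0.2, 1.3]
opening: 0.703
```

```bash
python3 -m inch '{"xyz":[[-0.001,0,-0.003],[0,0,0],[0,0,0],[0,0,0],[0,0,0],[0,0,0],[0,0,0]],"delta_rot":[[0,0.3,0],[0,0,0],[0,0,0],[0,0,0],[0,0,0],[0,0,0],[0,0,0]],"gripper":[0.5,0.8,1,1,1,1,1]}' 40
```

```text
clock: 55.42
tool_pos: [0.6232, -0.1661, 0.0696]
ee_rot: [-3.141, -0.0, 0.191]
force: [1.1, -0.2, -1.5]
opening: 0.176
```

```bash
python3 -m inch '{"xyz":[[-0.008,-0.0015,0],[-0.0137,-0.0026,0],[-0.0137,-0.0026,0],[-0.0137,-0.0026,0],[-0.0137,-0.0026,0],[-0.0137,-0.0026,0],[-0.0137,-0.0026,0],[-0.0137,-0.0026,0],[-0.0137,-0.0026,0],[-0.008,-0.0015,0],[-0.004,-0.0008,0],[0,0,0]],"delta_rot":[[0,0,0],[0,0,0],[0,0,0],[0,0,0],[0,0,0],[0,0,0],[0,0,0],[0,0,0],[0,0,0],[0,0,0],[0,0,0],[0,0,0]],"gripper":[1,1,1,1,1,1,1,1,1,1,1,1]}'
```

```text
clock: 56.42
tool_pos: [0.4906, -0.1924, 0.0695]
ee_rot: [3.137, -0.009, 0.191]
force: [0.9, -1.3, -4.9]
opening: 0.175
```

```bash
python3 -m inch '{"xyz":[[-0.006,-0.0011,0],[-0.006,-0.0011,0],[-0.004,-0.0008,0],[-0.003,-0.0006,0],[-0.003,-0.0006,0],[0,0,0]],"delta_rot":[[0,0,0],[0,0,0],[0,0,0],[0,0,0],[0,0,0],[0,0,0]],"gripper":[1,1,1,1,1,1]}'
```

```text
clock: 56.92
tool_pos: [0.4721, -0.1961, 0.0696]
ee_rot: [3.134, -0.016, 0.194]
force: [-1.9, -3.1, -2.3]
opening: 0.176
```

```bash
python3 -m inch '{"xyz":[[-0.004,-0.0008,0],[-0.004,-0.0008,0],[-0.004,-0.0008,0],[-0.004,-0.0008,0],[0,0,0]],"delta_rot":[[0,0,0],[0,0,0],[0,0,0],[0,0,0],[0,0,0]],"gripper":[1,1,1,1,1]}'
```

```text
clock: 57.33
tool_pos: [0.4726, -0.196, 0.0697]
ee_rot: [3.123, -0.041, 0.202]
force: [-2.1, -3.7, -0.1]
opening: 0.176
```

```bash
python3 -m inch '{"xyz":[[0,0,0],[0,0,0],[0,0,0],[0,0,0],[0,0,0.02],[0,0,0.035],[0,0,0.04],[0,0.02,0.04],[-0.01,0.035,0.02],[-0.01,0.04,0],[-0.01,0.04,0],[0,0.04,0]],"delta_rot":[[0,0,0],[0,0,0],[0,0,0],[0,0,0],[0,0,0],[0,0,0],[0,0,0],[0,0,0],[0,0,0],[0,0,0],[0,0,0],[0,0,0]],"gripper":[0.3,0.3,0.3,0.3,0.3,0.3,0.3,0.3,0.3,0.3,0.3,0.3]}'
python3 -m inch '{"xyz":[[0,0.04,0],[0,0.04,0],[0,0.04,0],[0,0.04,0],[-0.01,0.04,0],[-0.01,0.04,0],[-0.01,0.04,0],[-0.01,0.04,0],[-0.01,0.03,0],[0,0,0],[0,0,0]],"delta_rot":[[0,0,0],[0,0,0],[0,0,0],[0,0,0],[0,0,0],[0,0,0],[0,0,0],[0,0,0],[0,0,0],[0,0,0],[0,0,0]],"gripper":[0.3,0.3,0.3,0.3,0.3,0.3,0.3,0.3,0.3,0.3,0.3]}'
python3 - <<'E'
from h import *
fwd();t=grab('top','t41.png');s=grab('side','s41.png')
cv2.imwrite('pics/c41.png',cv2.resize(t['img'][115:255,190:440],None,fx=3.2,fy=3.2,interpolation=cv2.INTER_CUBIC))
m=cv2.inRange(cv2.cvtColor(t['img'],cv2.COLOR_BGR2HSV),(5,130,100),(22,255,255));m[:,:345]=0;m[:,400:]=0;m[:190]=0;m[230:]=0
ys,xs=np.nonzero(m);p=atz(t,np.c_[xs,ys],.089);print('ridge',p.mean(0),'case',incase(p.mean(0)))
E
```

```text
clock: 58.33
tool_pos: [0.4374, -0.0273, 0.2317]
ee_rot: [3.122, -0.044, 0.18]
force: [0.6, 0.8, 0.1]
opening: 0.7
clock: 59.25
tool_pos: [0.3793, 0.3411, 0.2369]
ee_rot: [3.131, -0.054, 0.186]
force: [0.7, -0.8, -0.0]
opening: 0.698
tcp [0.3793 0.3411 0.2369] rot [ 3.131 -0.054  0.186] yawdeg 10.65 op 0.698 F [ 0.7 -0.8 -0. ] t 59.25
ridge [ 0.47079418 -0.19467703  0.089     ] case [0.00025175 0.00028042]
```

View pics/c41.png

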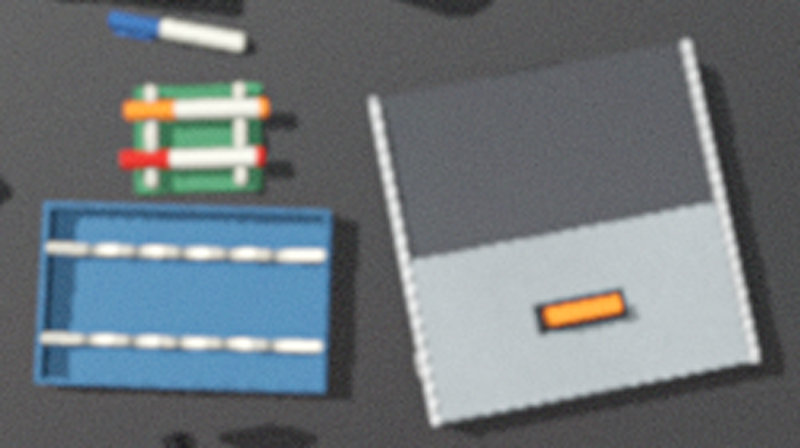

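View pics/s41.png

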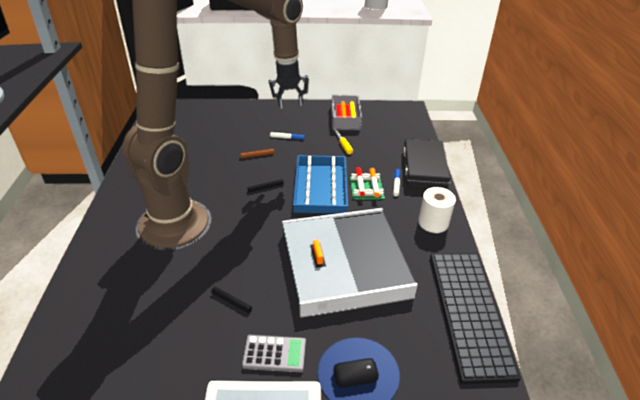

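View pics/t41.png

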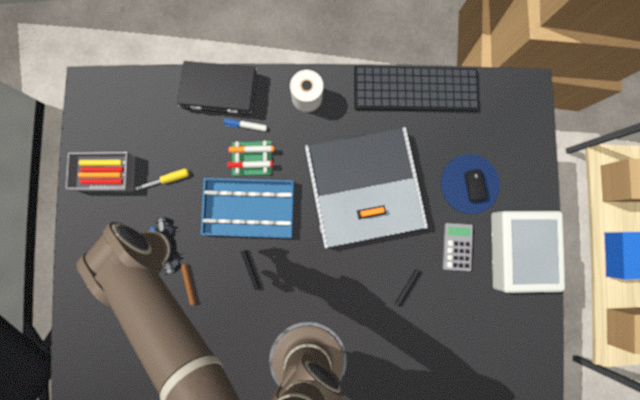

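The cover is flush shut: the ridge measures 0.3 mm from the shut point. The pens are in the rest, the cradle is empty and the bystanders have not moved. Handing in.

```bash
python3 -c "
from plant import ctrl
print(ctrl.finish_job())"
```

```text
the job is handed in; nothing more can be done
None
```

The job is handed in: the cover was opened, the case emptied of pens and filled with the rods, and the cover shut again. It took about 59 s of the 210 s allowed.

- **Pens:** the orange-capped and red-capped pens went from the case into the far and near grooves of the green rest. Each sits a few millimetres off centre lengthwise.
- **Rods:** all four rods with blue bands went from the cradle into the case grooves at y = -92, -46, 0 and +46 mm. The black and brown look-alikes were not touched.
- **Cover:** I slid it shut until it stopped.

**Last checks:**
- Before shutting, the wrist and side views showed four rods in their grooves and no pens in the case. The top view was partly blocked by the arm.
- After shutting, the ridge measured about 0.3 mm from the shut point. The cradle was empty, both pens were in the rest and the bystanders were where they started. The gripper was clear.
- No knocked rod was seen, and no check failed.
- My first two-camera measurement of the ridge height disagreed: it gave 56 mm, because the arm shifted between pictures. I dropped it and used the depth reading of 87 to 90 mm, which matches the stated 89 mm.

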